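Load the nozzle flow bench, wind it in with the folding crank, switch on

ROBOT

A 7-joint arm with a two-finger parallel gripper is mounted at the origin on the work surface. World frame = base frame: x ahead of the robot, y to its left, z up, the work surface at z = 0. Lengths are in m, angles in rad, forces in N, time in s.
With the tool pointing down it reaches from about 0.4 to 0.875 m from the base axis. Payload 19.3 kg.
Tool frame: the origin (TCP) lies midway between the tips of the shut fingers; the grasp point (between the pads) lies 19 mm behind it; z points along the fingers, y is the line along which they close (so a half turn about z gives the same grasp; the last joint's range is limited). The gripper opens to 85 mm and grips with 20 to 120 N. Pads are 22 mm wide; open, the fingers measure 114 mm over their backs; the gripper's body (76 mm by 85 mm) begins 54 mm behind the grasp point. The pads swing forward as they close: fully open they stand 13 mm farther back than shut.
Start: joints at [1.139, 0.521, -0.036, 1.599, 0.021, 1.021, -0.113], TCP at [0.221, -0.585, 0.231] pointing down, gripper open.
Joint ranges: [-2.91, 2.91], [-0.3, 2.13], [-1.5, 1.42], [0.17, 2.43], [-1.26, 4.41], [0.16, 1.93], [-2.52, 2.52]. Speed limits (rad/s): [1.89, 1.89, 2.39, 2.39, 3.01, 3.01, 3.01].

INTERFACE

Orientations are given as [roll, pitch, yaw] about the fixed x, y, z axes, in that order (R = Rz(yaw) Ry(pitch) Rx(roll)).
In Python, from workcell import * gives the robot as it stands. The module is installed in compiled form; this text tells all that it offers.
- The arm moves only by the tool play_rows, never from a script. Its argument "deltas" is a list of rows, each a list of 7 numbers: the shift along the tool's x, y, z in units of 500 mm (1.0 is 500 mm), then the turn, a rotation vector about the tool's x, y, z in units of 120 degrees (1.0 is 120 degrees), then the closure, from 0 (fully open) to 1 (shut). A call has 1 to 10 rows; each row is the pose to reach, as a shift and turn from the pose commanded when the call began, along the tool's axes at that moment; what a row does not reach only later rows make up. A row lasts 1/10 s, in which the tool goes at most 50 mm and 8.59 degrees, less where a joint would pass 70% of its speed; a pose out of reach is approached as far as the arm can. A call with a number of a shift or a turn outside -1 to 1 is refused whole. A call with a gripper value outside its range is refused whole. The fingers move at their own pace and stop on an object; "newtons" is the grip in N (left out, the last holds). Time passes only in rows, so rows that repeat a pose let the fingers close. It gives the time, the measured TCP pose, the force, the opening and the grip force at its end, in the units of the state.
- observe(): the state, without advancing time (a new reading comes with each control period).
- grab_frame(name): name is "scene" or "side" or "wrist"; returns the picture (384x512x3 uint8, red, green, blue); there is no depth.
- get_calibration(name): a dict with "fovy" (degrees; the focal length in pixels is half the picture's height over the tangent of half this angle, whatever the lens; pixels are square), "cx", "cy" (the principal point, pixels), "k1" (the pictures are not rectified: a ray, as slopes to the right and down, at radius r is drawn at 1 + k1 r^2 times it, then the intrinsics apply), "xyz" and "rotation" of the camera in the world. Camera axes: x right, y down, z forward; pixel columns grow to the right and rows downward; lengths in m; the calibration is good to about 2 mm. A picture is of the moment at which its call begins: read the wrist's pose just before it. get_calibration takes no time and is no camera call; for the wrist camera it gives the pose at the moment of the call.
- job_done(): hands the job in; it is judged then, once.
The state is a dict: "clock": time; "qpos": joint angles; "qd": joint speeds; "joint_efforts": joint torques, N m; "position": TCP position; "tool_rot": TCP orientation; "force": force on the tool from outside, world axes, zero at the start; "moment": the same for the moment, N m; "grip_width": finger opening in m; "finger_force": force on a finger pad.
Only numpy, scipy, OpenCV 4.12 (cv2) and the standard library are available. Lean on these libraries where they do the work, as an engineer would, in place of code of your own. Each camera call takes 0.05 s, during which the arm holds its last target. There are 200 camera calls.

TASK

Stand every white measuring beaker upright in a nest of its own on the carriage of the nozzle bench (any nests), unfold the red crank handle fully and wind the carriage with it all the way in under the spray bar, never pushing the carriage itself. Then fold the crank handle flat again, and last of all turn the red pump isolator to on. Leave everything else on the workbench where it is; there may be two to four beakers.

Things in the scene. Friction and masses are not known exactly. Their poses are not given: they have to be found in the camera images.
- bench: Nozzle flow bench, fixed: aluminium base plate 310 x 360 mm with a sliding carriage and a spray bar. Origin on the work surface under the middle of the carriage when fully out; x runs along the row of nests, y away from the spray bar (carriage travels along -y). Spray bar at y = -200 mm: steel tube, top 245 mm up, four nozzles down to 162 mm, posts at x = +-168 mm, a gauge at x = 120 mm up to 326 mm.
- carriage (a joint): Travel of the carriage in m: 0 fully out (start), 0.2 against its stop, nests right under the nozzles. Geared to the crank: 66.7 mm for each turn; pushed directly it resists with about 26 N.
- nest0 (a point): Middle of the floor of the nest at the -x end of the row, 40 mm above the work surface; moves with the carriage. The carriage is a deck 300 x 80 mm with blue fences 3 mm thick, tops 74 mm above the work surface, round each of four nests.
- nest1 (a point): Middle of the floor of the second nest. Nests are 69 mm along the row by 71 mm across inside, 72 mm apart centre to centre.
- nest2 (a point): Middle of the floor of the third nest. A beaker held across the row (along the bench's y) keeps the fingers clear of its neighbours.
- nest3 (a point): Middle of the floor of the nest at the +x end.
- crank (a joint): Angle of the crank in rad, 0 at the start with the carriage out, grows clockwise seen from above to 18.85 (three turns) with the carriage fully in. Stiff: takes about 0.3 N m (5 N at the handle) and stays where it is left.
- crank_hub (a point): On the upright crank axis, 122 mm above the work surface (height of the handle's hinge). The crank stands on a round green gearbox, 80 mm across and 82 mm high (92 mm across at its foot); its boss is 30 mm across, top 109 mm up, and its steel arm (16 mm wide, top 106 mm up) reaches 79 mm out from the axis.
- crank_pivot (a point): Middle of the hinge of the folding handle, 60 mm out from the crank axis, 122 mm above the work surface; turns with the crank.
- handle_end (a point): Middle of the free end face of the folding handle: a red grip 23 mm across, 20 to 96 mm from the hinge, revolving freely on its own axis (it can be held with a fixed wrist while cranking). Folded it lies level from the hinge across the hub, its end 36 mm beyond the axis, nothing under that end but the gearbox 28 mm below; unfolded it stands upright, its end 218 mm above the work surface.
- crank_handle (a joint): Fold angle of the handle in rad: 0 folded flat (start), 1.571 unfolded upright. The hinge is level, square to the crank arm; a spring detent (under 0.1 N m) snaps it to the nearer end from about halfway and holds it there.
- isolator_grip (a point): Grip point of the red handle of the pump isolator, on its upright axis, 92 mm above the work surface; turns with the handle. The isolator is a fixed grey box 84 x 84 mm, 66 mm high, with a yellow plate on top. The handle is a bar 66 mm long, 14 mm wide, from 72 to 102 mm above the work surface; this point's y runs along the bar.
- isolator_handle (a joint): Isolator angle in rad: 0 off (start), grows clockwise seen from above to 1.571 on. A detent (about 0.2 N m) snaps it to the nearer end from about halfway.
- beaker0: White measuring beaker with blue marks, an open round cup 56 mm across and 94 mm high, straight 3 mm walls, 100 g and bottom-heavy; origin under its middle, z up. Absent in some runs.
- beaker1: White measuring beaker with blue marks, an open round cup 56 mm across and 94 mm high, straight 3 mm walls, 100 g and bottom-heavy; origin under its middle, z up. Absent in some runs.
- beaker2: White measuring beaker with blue marks, an open round cup 56 mm across and 94 mm high, straight 3 mm walls, 100 g and bottom-heavy; origin under its middle, z up. Absent in some runs.
- beaker3: White measuring beaker with blue marks, an open round cup 56 mm across and 94 mm high, straight 3 mm walls, 100 g and bottom-heavy; origin under its middle, z up. Absent in some runs.
- filter_cup: Bystander: red filter cup, 60 mm across, 75 mm high; origin under its middle.
- gauge: Bystander: round steel pressure gauge lying face up, 73 mm across, 35 mm high, a brass stem to 58 mm along its -y; origin under its middle.
- nozzle_body: Bystander: brass nozzle body lying along its x, 100 mm long, 30 mm wide and high; origin under its middle.
- tip_block: Bystander: wooden block 150 x 50 mm with four pink ceramic tips, 30 mm high; origin under its middle.
- brush: Bystander: brush, 170 mm long, lying flat.
Things that resemble listed ones, but are neither listed nor needed, are in the scene too. Leave any pink look-alike of the part that bears isolator_grip alone.

How it is judged:
On the way, in this order (a step that is already met when the one before it is completed fails the run):
1. The crank handle is unfolded upright (value of joint crank_handle above 1.35 rad), for 0.2 s.
2. With every beaker upright in a nest of its own, the carriage has been wound fully in (value of joint carriage above 0.194 m and ((horizontal distance between beaker0 and nest0 below 0.012 m and z of beaker0 in the frame of nest0 below 0.008 m) or (horizontal distance between beaker0 and nest1 below 0.012 m and z of beaker0 in the frame of nest1 below 0.008 m) or (horizontal distance between beaker0 and nest2 below 0.012 m and z of beaker0 in the frame of nest2 below 0.008 m) or (horizontal distance between beaker0 and nest3 below 0.012 m and z of beaker0 in the frame of nest3 below 0.008 m)) and angle between each of beaker0, beaker1, beaker2, beaker3's own z axis and vertical below 0.12 rad and ((horizontal distance between beaker1 and nest0 below 0.012 m and z of beaker1 in the frame of nest0 below 0.008 m) or (horizontal distance between beaker1 and nest1 below 0.012 m and z of beaker1 in the frame of nest1 below 0.008 m) or (horizontal distance between beaker1 and nest2 below 0.012 m and z of beaker1 in the frame of nest2 below 0.008 m) or (horizontal distance between beaker1 and nest3 below 0.012 m and z of beaker1 in the frame of nest3 below 0.008 m)) and ((horizontal distance between beaker2 and nest0 below 0.012 m and z of beaker2 in the frame of nest0 below 0.008 m) or (horizontal distance between beaker2 and nest1 below 0.012 m and z of beaker2 in the frame of nest1 below 0.008 m) or (horizontal distance between beaker2 and nest2 below 0.012 m and z of beaker2 in the frame of nest2 below 0.008 m) or (horizontal distance between beaker2 and nest3 below 0.012 m and z of beaker2 in the frame of nest3 below 0.008 m)) and ((horizontal distance between beaker3 and nest0 below 0.012 m and z of beaker3 in the frame of nest0 below 0.008 m) or (horizontal distance between beaker3 and nest1 below 0.012 m and z of beaker3 in the frame of nest1 below 0.008 m) or (horizontal distance between beaker3 and nest2 below 0.012 m and z of beaker3 in the frame of nest2 below 0.008 m) or (horizontal distance between beaker3 and nest3 below 0.012 m and z of beaker3 in the frame of nest3 below 0.008 m))), for 0.2 s.
3. The crank handle is folded flat again, the carriage still in (value of joint carriage above 0.194 m and value of joint crank_handle below 0.2 rad), for 0.2 s.
4. The isolator is turned to on (value of joint isolator_handle above 1.3 rad), for 0.2 s.
At the end, for the whole second after the job is handed in: Every beaker present stands upright (within 0.12 rad) on the floor of a nest of its own, within 12 mm of its middle; the carriage is in to within 6 mm of its stop; the crank handle is folded to within 0.2 rad of flat; the isolator is on (over 1.3 rad); all at rest (all of step 3 and ((horizontal distance between beaker0 and nest0 below 0.012 m and z of beaker0 in the frame of nest0 below 0.008 m) or (horizontal distance between beaker0 and nest1 below 0.012 m and z of beaker0 in the frame of nest1 below 0.008 m) or (horizontal distance between beaker0 and nest2 below 0.012 m and z of beaker0 in the frame of nest2 below 0.008 m) or (horizontal distance between beaker0 and nest3 below 0.012 m and z of beaker0 in the frame of nest3 below 0.008 m)) and angle between each of beaker0, beaker1, beaker2, beaker3's own z axis and vertical below 0.12 rad and ((horizontal distance between beaker1 and nest0 below 0.012 m and z of beaker1 in the frame of nest0 below 0.008 m) or (horizontal distance between beaker1 and nest1 below 0.012 m and z of beaker1 in the frame of nest1 below 0.008 m) or (horizontal distance between beaker1 and nest2 below 0.012 m and z of beaker1 in the frame of nest2 below 0.008 m) or (horizontal distance between beaker1 and nest3 below 0.012 m and z of beaker1 in the frame of nest3 below 0.008 m)) and ((horizontal distance between beaker2 and nest0 below 0.012 m and z of beaker2 in the frame of nest0 below 0.008 m) or (horizontal distance between beaker2 and nest1 below 0.012 m and z of beaker2 in the frame of nest1 below 0.008 m) or (horizontal distance between beaker2 and nest2 below 0.012 m and z of beaker2 in the frame of nest2 below 0.008 m) or (horizontal distance between beaker2 and nest3 below 0.012 m and z of beaker2 in the frame of nest3 below 0.008 m)) and ((horizontal distance between beaker3 and nest0 below 0.012 m and z of beaker3 in the frame of nest0 below 0.008 m) or (horizontal distance between beaker3 and nest1 below 0.012 m and z of beaker3 in the frame of nest1 below 0.008 m) or (horizontal distance between beaker3 and nest2 below 0.012 m and z of beaker3 in the frame of nest2 below 0.008 m) or (horizontal distance between beaker3 and nest3 below 0.012 m and z of beaker3 in the frame of nest3 below 0.008 m)) and value of joint isolator_handle above 1.3 rad and linear speed of each of beaker0, beaker1, beaker2, beaker3 below 0.02 m/s); the robot touches nothing.
It fails at once if The isolator is turned on before the carriage is in (value of joint isolator_handle above 0.9 rad and value of joint carriage below 0.185 m).
It fails at once if The crank is turned with its handle folded (value of joint carriage between 0.03 and 0.17 m and value of joint crank_handle below 0.6 rad).
It fails at once if The carriage is pushed with the gripper (over 18 N) (contact force between the fingers and carriage above 18 N).
It fails at once if Another thing on the workbench is displaced by more than 40 mm (distance of any of filter_cup, gauge, nozzle_body, tip_block, brush from where it was at the start of the episode above 0.04 m).
Of beaker0, beaker1, beaker2, beaker3 only 2 to 4 are there at a start; the rules pass over those that are not, and their reading is None.
At some moment in a run one of beaker0, beaker1, beaker2, beaker3 may be knocked a few centimetres aside while the robot is not near it.
Once in a run the grip may slacken for a moment while it holds something.
It also fails if it takes over 210 s, if anything falls off the work surface, if the arm or the gripper's body presses on something with over 40 N, if the wrist force passes 120 N, or if a joint passes its speed limit or range.

## Working session

There is one attempt and no reset: what is moved stays moved. The work goes in short steps, Python scripts to look and compute and a tool call to move; the robot and the scene stay as the last step left them, time stands still between calls to the robot, and variables do not carry over. Pictures are saved under pics/ and viewed, at most 14 in all, crops included, and the job is handed in when it is done.

Besides the shell and the picture viewer there is one more tool, called after "Request:" by a JSON object that holds its "method" and its "body". play_rows: Moves the arm, as the interface text tells. Its arguments: {"type":"object","properties":{"deltas":{"type":"array"},"newtons":{"type":"number"}},"required":["deltas"]}

```bash
mkdir -p pics
cat > h.py <<'E'
from workcell import *
import numpy as np, cv2
from scipy.spatial.transform import Rotation as R
def cam(n):
    c=get_calibration(n); f=192/np.tan(np.radians(c["fovy"])/2)
    K=np.array([[f,0,c["cx"]],[0,f,c["cy"]],[0,0,1]]); 
    return K,np.array([c["k1"],0,0,0.]),np.array(c["xyz"]),np.array(c["rotation"])
def rot(r):
    return r if r.shape==(3,3) else (R.from_quat(r).as_matrix() if r.size==4 else R.from_euler('xyz',r).as_matrix())
def ray(C,uv):
    K,d,p,r=C; q=cv2.undistortPoints(np.array(uv,float).reshape(-1,1,2),K,d).reshape(-1,2)
    v=np.c_[q,np.ones(len(q))]@rot(r).T; return p,v
def plane(C,uv,z):
    p,v=ray(C,uv); return p+v*((z-p[2])/v[:,2])[:,None]
def proj(C,X):
    K,d,p,r=C; Rm=rot(r); x=(np.array(X,float).reshape(-1,3)-p)@Rm
    return cv2.projectPoints(x.reshape(-1,1,3),np.zeros(3),np.zeros(3),K,d)[0].reshape(-1,2)
def save(n,img): cv2.imwrite("pics/"+n+".png",img[:,:,::-1])
E
python3 - <<'E'
from h import *
s=observe(); print(s)
for n in ["scene","side","wrist"]:
    print(n,get_calibration(n))
    save(n+"0",cv2.resize(grab_frame(n),(800,600)))
E
```

```text
{'clock': 0.0, 'qpos': array([ 1.1387919 ,  0.52203093, -0.03632602,  1.59997035,  0.02119825,
        1.02107905, -0.11282536]), 'qd': array([ 2.68464226e-03, -5.52179331e-04, -2.88363493e-06,  2.54169120e-04,
        4.79638928e-04, -7.86020758e-04, -9.08532823e-04]), 'joint_efforts': array([ 1.08850942e-03, -9.27101398e+01,  1.98025681e+00, -3.69931018e+01,
        1.77805644e-02,  8.02650873e-03, -2.86170426e-06]), 'position': array([ 0.22108214, -0.58425518,  0.23072868]), 'tool_rot': array([-3.14049250e+00,  7.62430766e-05,  3.61766339e-01]), 'force': array([ 0.04452009, -0.86712833, -0.63006381]), 'moment': array([-0.00897115,  0.01538053, -0.00823762]), 'finger_force': 0.0, 'grip_width': 0.08528110415719914}
scene {'fovy': 43.714516823913854, 'cx': 254.30351581663885, 'cy': 186.9872310711011, 'k1': 0.05448295357369588, 'xyz': array([ 0.87840668, -0.49800675,  1.15077229]), 'rotation': array([-2.54904421,  0.0113275 ,  0.59036982])}
side {'fovy': 45.35905822623204, 'cx': 259.68931368998005, 'cy': 193.11283070204644, 'k1': -0.033464508029119745, 'xyz': array([-0.13087849,  0.9610198 ,  1.17761908]), 'rotation': array([-2.37167874,  0.0122776 , -2.54937638])}
wrist {'fovy': 61.01683933197638, 'cx': 260.51151753624777, 'cy': 188.53947070973075, 'k1': 0.02385475501904047, 'xyz': array([ 0.29318149, -0.55698391,  0.37316162]), 'rotation': array([ 2.83795447e+00,  9.99925088e-04, -1.20999169e+00])}
```

View pics/scene0.png

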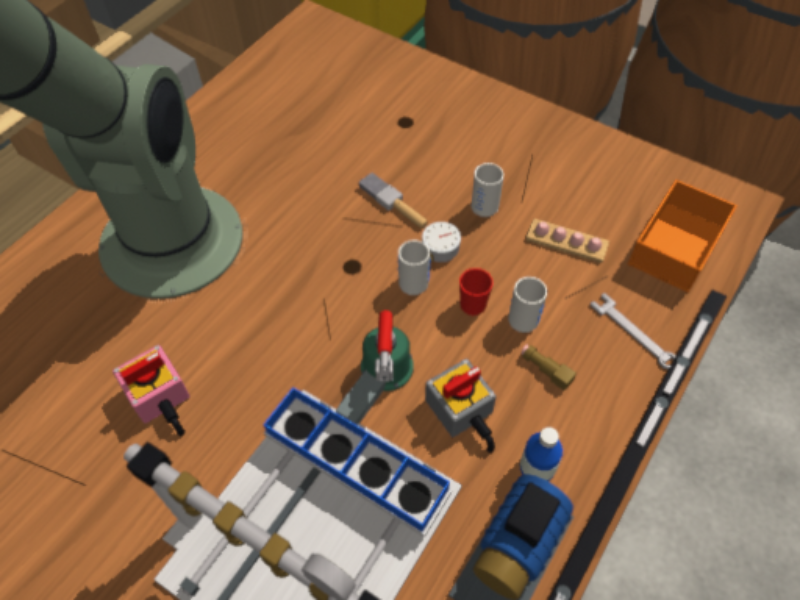

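View pics/side0.png

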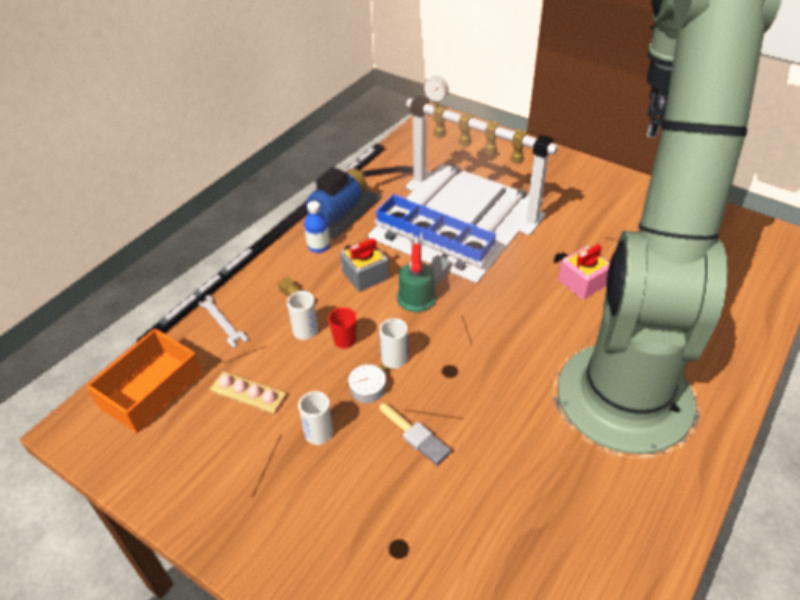

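```bash
cat > m.py <<'E'
from h import *
S=cam("scene"); D=cam("side")
def P(t,a,b,z):
    A=plane(S,np.array([a])*.64,z)[0]; s=f"{t:10s} scene {A.round(3)}"
    if b is not None: s+=f"  side {plane(D,np.array([b])*.64,z)[0].round(3)}"
    print(s)
P("bk1",(488,173),(315,402),.094);P("bk2",(414,251),(394,328),.094);P("bk3",(529,291),(301,301),.094)
P("cup",(476,279),(343,317),.075);P("gauge",(442,235),(367,379),.035)
P("n-a",(300,425),(479,242),.04);P("n-b",(337,448),(451,231),.04);P("n-c",(375,472),(425,222),.04);P("n-d",(415,495),(399,211),.04)
P("iso",(462,383),(363,248),.1);P("pink",(147,370),(590,255),.1)
P("hinge",(384,366),None,.122);P("hend",(386,315),(416,244),.122)
P("block",(567,240),(248,391),.03);P("nozz",(548,366),None,.015);P("brush",(395,200),(412,430),.01)
P("bottle",(548,436),(315,209),.13);P("barL",(147,460),(544,145),.245)
E
python3 m.py
python3 - <<'E'
from h import *
for n in ["scene","side"]:
    im=grab_frame(n); hsv=cv2.cvtColor(im,cv2.COLOR_RGB2HSV); C=cam(n)
    for nm,m,z in [("blue",cv2.inRange(hsv,(105,150,60),(125,255,255)),.074),("red",cv2.inRange(hsv,(0,190,90),(5,255,255))|cv2.inRange(hsv,(175,190,90),(180,255,255)),.102),("green",cv2.inRange(hsv,(60,100,20),(90,255,200)),.05),("yel",cv2.inRange(hsv,(20,160,120),(32,255,255)),.067)]:
        k,l,st,ct=cv2.connectedComponentsWithStats(m)
        for i in range(1,k):
            if st[i,4]>60:
                r=cv2.minAreaRect(np.argwhere(l==i)[:,::-1].astype(np.float32)); b=cv2.boxPoints(r)
                print(n,nm,st[i,4],(ct[i]/.64).round(),plane(C,[ct[i]],z)[0].round(3),"box",plane(C,b,z)[:,:2].round(3).tolist())
    save(n+"c",cv2.resize(im[180:340,140:340] if n=="scene" else im[40:220,180:380],None,fx=3,fy=3,interpolation=cv2.INTER_CUBIC))
E
```

```text
bk1        scene [0.464 0.408 0.094]  side [0.463 0.404 0.094]
bk2        scene [0.448 0.176 0.094]  side [0.445 0.171 0.094]
bk3        scene [0.658 0.211 0.094]  side [0.653 0.216 0.094]
cup        scene [0.565 0.196 0.075]  side [0.562 0.191 0.075]
gauge      scene [0.448 0.274 0.035]  side [0.444 0.272 0.035]
n-a        scene [ 0.464 -0.182  0.04 ]  side [ 0.461 -0.208  0.04 ]
n-b        scene [ 0.537 -0.181  0.04 ]  side [ 0.538 -0.206  0.04 ]
n-c        scene [ 0.608 -0.18   0.04 ]  side [ 0.61 -0.2   0.04]
n-d        scene [ 0.679 -0.176  0.04 ]  side [ 0.688 -0.201  0.04 ]
iso        scene [ 0.654 -0.003  0.1  ]  side [0.638 0.014 0.1  ]
pink       scene [ 0.227 -0.258  0.1  ]  side [ 0.201 -0.244  0.1  ]
hinge      scene [ 0.543 -0.055  0.122]
hend       scene [0.493 0.024 0.122]  side [ 0.532 -0.042  0.122]
block      scene [0.649 0.396 0.03 ]  side [0.627 0.425 0.03 ]
nozz       scene [0.742 0.145 0.015]
brush      scene [0.312 0.315 0.01 ]  side [0.31 0.31 0.01]
bottle     scene [ 0.808 -0.022  0.13 ]  side [ 0.792 -0.008  0.13 ]
barL       scene [ 0.409 -0.384  0.245]  s
[... 1823 characters left out ...]
7]]
side red 127 [364. 249.] [0.634 0.018 0.102] box [[0.655, 0.046], [0.651, -0.027], [0.61, -0.007], [0.615, 0.065]]
side red 75 [416. 258.] [ 0.519 -0.02   0.102] box [[0.549, -0.053], [0.537, -0.06], [0.492, 0.008], [0.503, 0.016]]
side red 112 [590. 256.] [ 0.199 -0.239  0.102] box [[0.221, -0.207], [0.207, -0.289], [0.175, -0.267], [0.19, -0.187]]
side red 381 [343. 326.] [0.531 0.23  0.102] box [[0.587, 0.206], [0.541, 0.176], [0.477, 0.261], [0.521, 0.29]]
side green 251 [409. 291.] [0.504 0.029 0.05 ] box [[0.567, -0.021], [0.525, -0.048], [0.452, 0.063], [0.491, 0.089]]
side yel 71 [368. 259.] [0.631 0.01  0.067] box [[0.657, 0.032], [0.632, -0.03], [0.609, -0.011], [0.633, 0.049]]
```

View pics/scenec.png

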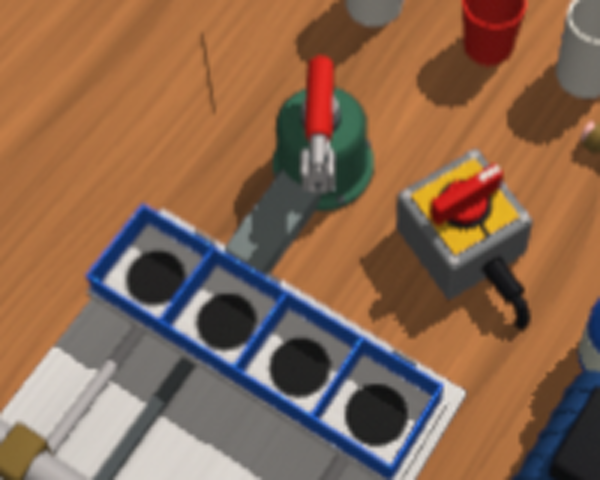

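```bash
cat >> h.py <<'E'
def Rd(yaw): return R.from_euler('xyz',[np.pi,0,yaw])
def plan(*W, frm=None):
    """W: (x,y,z,yaw). prints row numbers relative to current pose (or frm)"""
    if frm is None:
        s=observe(); p0=np.array(s["position"]); r0=R.from_euler('xyz',s["tool_rot"])
        print("pos",p0.round(4),"rot",s["tool_rot"].round(3),"q",s["qpos"].round(2),"F",s["force"].round(1),"w",round(s["grip_width"],4),"t",round(s["clock"],1))
    else: p0=np.array(frm[:3]); r0=Rd(frm[3])
    lp=p0; lr=r0
    for w in W:
        r=Rd(w[3]); d=r0.inv().apply(np.array(w[:3])-p0)/.5; t=(r0.inv()*r).as_rotvec()/np.radians(120)
        n=max(np.linalg.norm(np.array(w[:3])-lp)/.05, np.degrees((lr.inv()*r).magnitude())/8.59)
        print(w,np.r_[d,t].round(4).tolist(),"rows>=%.1f"%n); lp=np.array(w[:3]); lr=r
E
python3 -c "
from h import *
plan((.27,-.5,.42,.2),(.5,-.1,.42,0),(.46,.17,.25,0))
plan((.447,.174,.25,0),frm=(.5,-.1,.42,0))"
```

```text
pos [ 0.2212 -0.5844  0.231 ] rot [-3.141  0.     0.362] q [ 1.14  0.52 -0.04  1.6   0.02  1.02 -0.11] F [ 0.7 -0.1  0.8] w 0.0857 t 0.2
(0.27, -0.5, 0.42, 0.2) [0.1511, -0.1235, -0.3779, -0.0002, 0.0, 0.0772] rows>=4.3
(0.5, -0.1, 0.42, 0) [0.8644, -0.7089, -0.3776, -0.0002, 0.0, 0.1727] rows>=9.2
(0.46, 0.17, 0.25, 0) [0.9807, -1.2421, -0.0373, -0.0002, 0.0, 0.1727] rows>=6.4
(0.447, 0.174, 0.25, 0) [-0.106, -0.548, 0.34, 0.0, 0.0, 0.0] rows>=6.5
```

Request:
{"method": "play_rows", "body": {"deltas": [[0, 0, -0.1, 0, 0, 0, 0], [0, 0, -0.2, 0, 0, 0, 0], [0.08, -0.06, -0.3, 0, 0, 0.04, 0], [0.15, -0.12, -0.378, 0, 0, 0.077, 0], [0.24, -0.2, -0.378, 0, 0, 0.1, 0], [0.33, -0.27, -0.378, 0, 0, 0.12, 0], [0.42, -0.34, -0.378, 0, 0, 0.14, 0], [0.5, -0.41, -0.378, 0, 0, 0.16, 0], [0.58, -0.48, -0.378, 0, 0, 0.173, 0], [0.66, -0.54, -0.378, 0, 0, 0.173, 0]], "newtons": 40}}

```text
clock: 1.25
position: [0.4066, -0.261, 0.4203]
tool_rot: [3.141, -0.0, -0.002]
force: [1.3, -0.7, -0.8]
grip_width: 0.0856
finger_force: 0.0
```

```bash
python3 -c "
from h import *
plan((.5,-.17,.42,0),(.5,-.1,.42,0),(.46,.17,.25,0))"
```

```text
pos [ 0.4066 -0.261   0.4203] rot [ 3.141e+00 -0.000e+00 -2.000e-03] q [ 0.6   0.14 -0.18  1.66  0.03  1.34 -1.15] F [ 1.3 -0.7 -0.8] w 0.0856 t 1.2
(0.5, -0.17, 0.42, 0) [0.1864, -0.1823, 0.0006, 0.0002, -0.0002, -0.0009] rows>=2.6
(0.5, -0.1, 0.42, 0) [0.1861, -0.3223, 0.0006, 0.0002, -0.0002, -0.0009] rows>=1.4
(0.46, 0.17, 0.25, 0) [0.105, -0.8623, 0.3403, 0.0002, -0.0002, -0.0009] rows>=6.4
```

Request:
{"method": "play_rows", "body": {"deltas": [[0.09, -0.09, 0, 0, 0, 0, 0], [0.15, -0.2, 0, 0, 0, 0, 0], [0.186, -0.28, 0, 0, 0, 0, 0], [0.186, -0.32, 0, 0, 0, 0, 0], [0.186, -0.32, 0, 0, 0, 0, 0]]}}

```text
clock: 1.75
position: [0.5003, -0.0977, 0.4199]
tool_rot: [-3.14, -0.0, 0.006]
force: [0.1, 0.2, -0.4]
grip_width: 0.0855
finger_force: 0.0
```

Run:
```python
from h import *
plan((.447,.174,.25,.3))
C=cam("wrist"); im=grab_frame("wrist"); cv2.imwrite("pics/w1raw.png",im[:,:,::-1]); np.save("c1.npy",np.array(C,dtype=object),allow_pickle=True)
save("w1",cv2.resize(im,(800,600),interpolation=cv2.INTER_CUBIC)); print(C[2],C[3])
```

```text
pos [ 0.5003 -0.0977  0.4199] rot [-3.14  -0.     0.006] q [ 0.34  0.2  -0.32  1.6   0.06  1.36 -1.55] F [ 0.1  0.2 -0.4] w 0.0855 t 1.8
(0.447, 0.174, 0.25, 0.3) [-0.1032, -0.5434, 0.3408, -0.0008, -0.0002, -0.1401] rows>=6.5
[ 0.57731451 -0.09709163  0.56231151] [ 2.83808733e+00  2.17115228e-03 -1.56522409e+00]
```

View pics/w1.png

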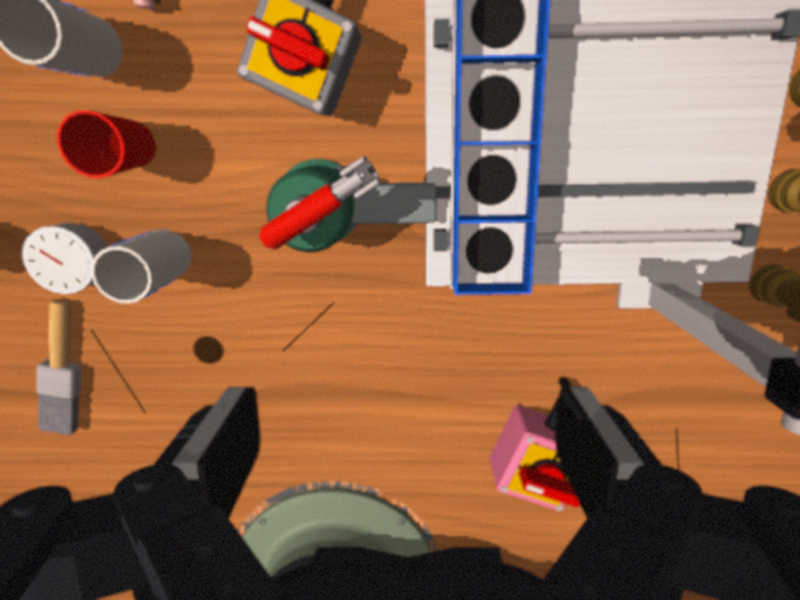

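Run:
```python
from h import *
C=np.load("c1.npy",allow_pickle=True)
def P(t,a,z): print(t,plane(C,np.array([a])*.64,z)[0,:2].round(4))
for i,a in enumerate([(489,250),(492,180),(494,102),(497,20)]): P("n%d"%i,a,.04)
for t,a in [("cornL",(455,291)),("cornR",(530,291)),("div01L",(458,215)),("div01R",(534,217)),("div12L",(459,143)),("div12R",(538,144)),("div23L",(461,58)),("div23R",(543,58))]: P(t,a,.074)
P("hend",(268,238),.122);P("hinge",(360,176),.122);P("redstart",(337,192),.122);P("iso1",(249,26),.102);P("iso2",(326,60),.102);P("bk2",(122,272),.094);P("bk3",(27,29),.094);P("gearbox",(310,206),.082)
```

```text
n0 [ 0.4631 -0.1822]
n1 [ 0.5346 -0.1813]
n2 [ 0.6075 -0.179 ]
n3 [ 0.6771 -0.1776]
cornL [ 0.4285 -0.1449]
cornR [ 0.4289 -0.2199]
div01L [ 0.5045 -0.1452]
div01R [ 0.5029 -0.2179]
div12L [ 0.5704 -0.1437]
div12R [ 0.5697 -0.2161]
div23L [ 0.6411 -0.1428]
div23R [ 0.6412 -0.2142]
hend [0.4905 0.025 ]
hinge [ 0.544  -0.0566]
redstart [ 0.5306 -0.0367]
iso1 [0.6596 0.032 ]
iso2 [ 0.6353 -0.029 ]
bk2 [0.4513 0.1726]
bk3 [0.6559 0.2146]
gearbox [ 0.5133 -0.0055]
```

Request:
{"method": "play_rows", "body": {"deltas": [[-0.02, -0.1, 0, 0, 0, -0.02, 0], [-0.04, -0.2, 0.05, 0, 0, -0.05, 0], [-0.06, -0.3, 0.11, 0, 0, -0.08, 0], [-0.08, -0.39, 0.17, 0, 0, -0.11, 0], [-0.1, -0.46, 0.24, 0, 0, -0.14, 0], [-0.103, -0.51, 0.32, 0, 0, -0.14, 0], [-0.103, -0.54, 0.4, 0, 0, -0.14, 0], [-0.103, -0.542, 0.44, 0, 0, -0.14, 0], [-0.103, -0.542, 0.44, 0, 0, -0.14, 0]]}}

```text
clock: 2.7
position: [0.4464, 0.1674, 0.1971]
tool_rot: [3.141, 0.006, 0.294]
force: [0.5, -0.4, 1.2]
grip_width: 0.0855
finger_force: 0.0
```

Run:
```python
from h import *
plan((.449,.173,.12,.3),(.449,.173,.048,.3))
C=cam("wrist"); im=grab_frame("wrist"); save("w2",cv2.resize(im,(640,480))); print(proj(C,(.449,.173,.094))*1.25)
```

```text
pos [0.4464 0.1674 0.1971] rot [3.141 0.006 0.294] q [-0.07  0.37 -0.51  1.99  0.24  0.84 -2.  ] F [ 0.5 -0.4  1.2] w 0.0855 t 2.7
(0.449, 0.173, 0.12, 0.3) [0.0091, -0.0092, 0.1542, 0.0001, 0.0027, -0.0031] rows>=1.5
(0.449, 0.173, 0.048, 0.3) [0.0099, -0.0093, 0.2982, 0.0001, 0.0027, -0.0031] rows>=1.4
[[318.69224419 228.78230012]]
```

View pics/w2.png

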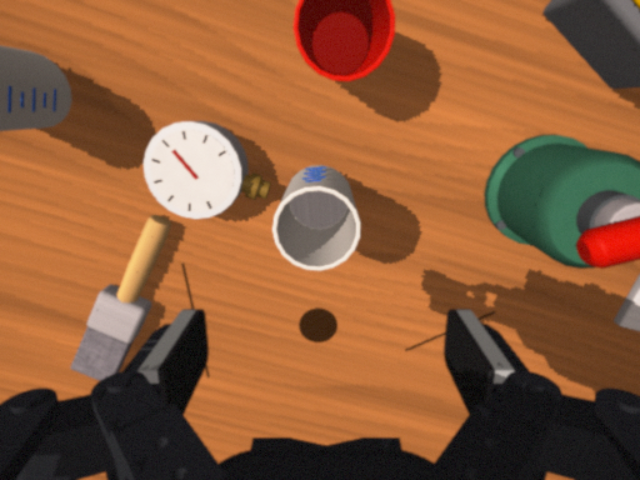

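Request:
{"method": "play_rows", "body": {"deltas": [[0, 0, 0.08, 0, 0, 0, 0], [0, 0, 0.16, 0, 0, 0, 0], [0, 0, 0.24, 0, 0, 0, 0], [0, 0, 0.3, 0, 0, 0, 0], [0, 0, 0.3, 0, 0, 0, 0.3], [0, 0, 0.3, 0, 0, 0, 0.7], [0, 0, 0.3, 0, 0, 0, 0.7], [0, 0, 0.3, 0, 0, 0, 0.7], [0, 0, 0.3, 0, 0, 0, 0.7], [0, 0, 0.3, 0, 0, 0, 0.7]], "newtons": 40}}

```text
clock: 3.75
position: [0.4494, 0.1683, 0.0519]
tool_rot: [3.141, -0.003, 0.292]
force: [-0.5, -0.3, 13.5]
grip_width: 0.057
finger_force: 40.8
```

Run:
```python
from h import *
plan((.449,.173,.26,.3),(.463,-.182,.26,.02),(.463,-.182,.095,.02))
```

```text
pos [0.4494 0.1683 0.0519] rot [ 3.141e+00 -3.000e-03  2.920e-01] q [-0.2   0.61 -0.38  2.09  0.45  0.51 -2.18] F [-0.5 -0.3 13.5] w 0.057 t 3.8
(0.449, 0.173, 0.26, 0.3) [0.0034, -0.0093, -0.4161, 0.0001, -0.0017, -0.0038] rows>=4.2
(0.463, -0.182, 0.26, 0.02) [-0.1742, 0.6787, -0.4167, -0.0002, -0.0017, 0.1299] rows>=7.1
(0.463, -0.182, 0.095, 0.02) [-0.1754, 0.6787, -0.0867, -0.0002, -0.0017, 0.1299] rows>=3.3
```

Request:
{"method": "play_rows", "body": {"deltas": [[0, 0, -0.05, 0, 0, 0, 0.7], [0, 0, -0.13, 0, 0, 0, 0.7], [0, 0, -0.22, 0, 0, 0, 0.7], [0, 0, -0.31, 0, 0, 0, 0.7], [-0.02, 0.06, -0.38, 0, 0, 0.01, 0.7], [-0.04, 0.14, -0.417, 0, 0, 0.03, 0.7], [-0.06, 0.23, -0.417, 0, 0, 0.05, 0.7], [-0.08, 0.32, -0.417, 0, 0, 0.07, 0.7], [-0.1, 0.4, -0.417, 0, 0, 0.09, 0.7], [-0.12, 0.47, -0.417, 0, 0, 0.11, 0.7]], "newtons": 60}}

```text
clock: 4.75
position: [0.458, -0.0767, 0.2599]
tool_rot: [3.141, -0.002, 0.059]
force: [0.7, -0.6, -1.0]
grip_width: 0.0567
finger_force: 62.9
```

Run:
```python
from h import *
plan((.463,-.182,.26,.02),(.463,-.182,.095,.02))
```

```text
pos [ 0.458  -0.0767  0.2599] rot [ 3.141e+00 -2.000e-03  5.900e-02] q [ 0.37  0.25 -0.39  1.96  0.12  0.96 -1.59] F [ 0.7 -0.6 -1. ] w 0.0567 t 4.8
(0.463, -0.182, 0.26, 0.02) [-0.0026, 0.2109, 0.0, 0.0003, -0.0009, 0.0188] rows>=2.1
(0.463, -0.182, 0.095, 0.02) [-0.0031, 0.2107, 0.33, 0.0003, -0.0009, 0.0188] rows>=3.3
```

Request:
{"method": "play_rows", "body": {"deltas": [[0, 0.08, 0, 0, 0, 0.01, 0.7], [0, 0.16, 0, 0, 0, 0.019, 0.7], [0, 0.205, 0.04, 0, 0, 0.019, 0.7], [0, 0.205, 0.1, 0, 0, 0.019, 0.7], [0, 0.205, 0.16, 0, 0, 0.019, 0.7], [0, 0.205, 0.16, 0, 0, 0.019, 0.7], [0, 0.205, 0.16, 0, 0, 0.019, 0.7]]}}

```text
clock: 5.45
position: [0.4649, -0.1766, 0.1799]
tool_rot: [3.142, -0.0, 0.023]
force: [0.1, -0.2, -0.4]
grip_width: 0.0567
finger_force: 63.3
```

Run:
```python
from h import *
plan((.463,-.182,.095,.02))
```

```text
pos [ 0.4649 -0.1766  0.1799] rot [ 3.142 -0.     0.023] q [ 0.49  0.4  -0.31  1.97  0.17  0.79 -1.47] F [ 0.1 -0.2 -0.4] w 0.0567 t 5.5
(0.463, -0.182, 0.095, 0.02) [-0.0041, 0.0108, 0.1697, 0.0, -0.0002, 0.0012] rows>=1.7
```

Request:
{"method": "play_rows", "body": {"deltas": [[-0.004, 0.011, 0, 0, 0, 0, 0.7], [-0.004, 0.011, 0.06, 0, 0, 0, 0.7], [-0.004, 0.011, 0.12, 0, 0, 0, 0.7], [-0.004, 0.011, 0.173, 0, 0, 0, 0.7], [-0.004, 0.011, 0.173, 0, 0, 0, 0.7], [-0.004, 0.011, 0.173, 0, 0, 0, 0.2], [-0.004, 0.011, 0.173, 0, 0, 0, 0], [-0.004, 0.011, 0.173, 0, 0, 0, 0], [-0.004, 0.011, 0.1, 0, 0, 0, 0], [-0.004, 0.011, 0.02, 0, 0, 0, 0]]}}

```text
clock: 6.45
position: [0.4622, -0.182, 0.1695]
tool_rot: [-3.141, 0.001, 0.023]
force: [0.4, -0.3, 0.8]
grip_width: 0.0856
finger_force: 0.0
```

```bash
cat > look.py <<'E'
from h import *
import sys
# white rims: find bright low-sat blobs near expected beakers in scene, report rim centre by ellipse of top
def rims(n,z=.094,known=[]):
    pass
E
python3 - <<'E'
from h import *
plan((.463,-.182,.30,.3),(.655,.212,.25,.3))
for n in ["scene"]:
    im=grab_frame(n); save("s2",cv2.resize(im[60:340,120:400],None,fx=2,fy=2,interpolation=cv2.INTER_CUBIC))
E
```

```text
pos [ 0.4622 -0.182   0.1695] rot [-3.141e+00  1.000e-03  2.300e-02] q [ 0.5   0.42 -0.31  1.98  0.18  0.77 -1.47] F [ 0.4 -0.3  0.8] w 0.0856 t 6.5
(0.463, -0.182, 0.3, 0.3) [0.0012, -0.0, -0.261, -0.0004, 0.0006, -0.1324] rows>=2.6
(0.655, 0.212, 0.25, 0.3) [0.403, -0.7791, -0.1611, -0.0004, 0.0006, -0.1324] rows>=8.8
```

View pics/s2.png

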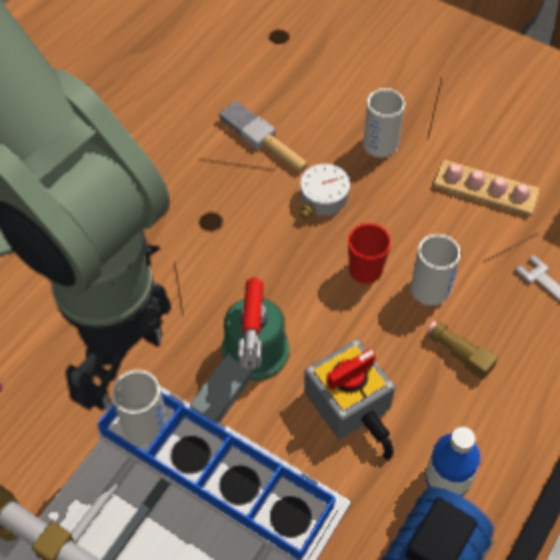

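Request:
{"method": "play_rows", "body": {"deltas": [[0, 0, -0.09, 0, 0, 0, 0], [0.03, -0.05, -0.17, 0, 0, -0.02, 0], [0.08, -0.13, -0.22, 0, 0, -0.04, 0], [0.13, -0.22, -0.22, 0, 0, -0.06, 0], [0.18, -0.31, -0.22, 0, 0, -0.08, 0], [0.23, -0.4, -0.2, 0, 0, -0.1, 0], [0.28, -0.49, -0.18, 0, 0, -0.12, 0], [0.33, -0.58, -0.15, 0, 0, -0.13, 0], [0.37, -0.67, -0.12, 0, 0, -0.132, 0], [0.4, -0.74, -0.09, 0, 0, -0.132, 0]]}}

```text
clock: 7.5
position: [0.6531, 0.1881, 0.2163]
tool_rot: [3.141, -0.002, 0.298]
force: [0.4, -0.8, -0.2]
grip_width: 0.0856
finger_force: 0.0
```

Request:
{"method": "play_rows", "body": {"deltas": [[0, -0.03, 0, 0, 0, 0, 0], [0, -0.038, 0.0, 0, 0, 0, 0], [0, -0.038, 0, 0, 0, 0, 0]]}}

```text
clock: 7.8
position: [0.6465, 0.2041, 0.2167]
tool_rot: [3.141, -0.001, 0.299]
force: [-0.0, 0.1, -0.4]
grip_width: 0.0855
finger_force: 0.0
```

Run:
```python
from h import *
plan((.656,.213,.2,.3),(.656,.213,.05,.3))
C=cam("wrist"); im=grab_frame("wrist"); save("w3",cv2.resize(im,(640,480))); print(proj(C,(.656,.213,.094))*1.25)
g=cv2.cvtColor(im,cv2.COLOR_RGB2HSV); m=cv2.inRange(g,(0,0,195),(180,40,255)); u,v=proj(C,(.656,.213,.094))[0].astype(int)
k,l,st,ct=cv2.connectedComponentsWithStats(m)
for i in range(1,k):
    if st[i,4]>80: print(st[i],plane(C,[[st[i,0]+st[i,2]/2,st[i,1]+st[i,3]/2]],.094)[0].round(3))
```

```text
pos [0.6465 0.2041 0.2167] rot [ 3.141e+00 -1.000e-03  2.990e-01] q [-0.13  0.65 -0.44  1.44  0.29  1.11 -1.89] F [-0.   0.1 -0.4] w 0.0855 t 7.8
(0.656, 0.213, 0.2, 0.3) [0.0234, -0.0114, 0.0335, 0.0003, -0.0004, -0.0005] rows>=0.4
(0.656, 0.213, 0.05, 0.3) [0.0232, -0.0116, 0.3335, 0.0003, -0.0004, -0.0005] rows>=3.0
[[317.43733462 210.59375198]]
[158   0  13  16  94] [0.751 0.309 0.094]
[173   0  29  34 358] [0.75  0.292 0.094]
[219 133  65  64 620] [0.658 0.216 0.094]
[459 226  15  14  82] [0.655 0.017 0.094]
[  0 274  25  39 129] [0.475 0.393 0.094]
[ 148  284   39   49 1094] [0.5   0.252 0.094]
```

View pics/w3.png

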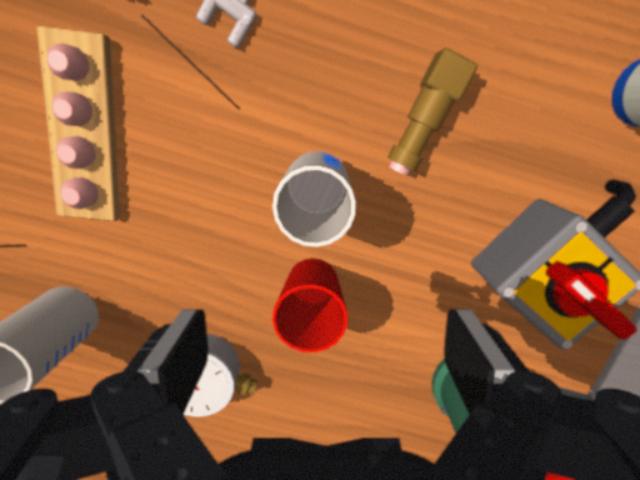

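Request:
{"method": "play_rows", "body": {"deltas": [[0.028, -0.014, 0.04, 0, 0, 0, 0], [0.028, -0.014, 0.1, 0, 0, 0, 0], [0.028, -0.014, 0.18, 0, 0, 0, 0], [0.028, -0.014, 0.26, 0, 0, 0, 0], [0.028, -0.014, 0.333, 0, 0, 0, 0], [0.028, -0.014, 0.333, 0, 0, 0, 0], [0.028, -0.014, 0.333, 0, 0, 0, 0.4], [0.028, -0.014, 0.333, 0, 0, 0, 0.7], [0.028, -0.014, 0.333, 0, 0, 0, 0.7], [0.028, -0.014, 0.333, 0, 0, 0, 0.7]], "newtons": 60}}

```text
clock: 8.85
position: [0.6593, 0.2156, 0.0524]
tool_rot: [3.141, -0.004, 0.298]
force: [-1.1, -1.1, 8.6]
grip_width: 0.0554
finger_force: 47.7
```

Run:
```python
from h import *
plan((.656,.213,.28,.3),(.678,-.178,.28,.02),(.678,-.178,.095,.02))
```

```text
pos [0.6593 0.2156 0.0524] rot [ 3.141 -0.004  0.298] q [-0.17  0.86 -0.38  1.51  0.38  0.85 -1.96] F [-1.1 -1.1  8.6] w 0.0554 t 8.8
(0.656, 0.213, 0.28, 0.3) [-0.0061, 0.0031, -0.4553, 0.0001, -0.0019, -0.0008] rows>=4.6
(0.678, -0.178, 0.28, 0.02) [-0.1939, 0.7634, -0.4558, -0.0001, -0.0019, 0.1329] rows>=7.8
(0.678, -0.178, 0.095, 0.02) [-0.1954, 0.7633, -0.0858, -0.0001, -0.0019, 0.1329] rows>=3.7
```

Request:
{"method": "play_rows", "body": {"deltas": [[0, 0, -0.05, 0, 0, 0, 0.7], [0, 0, -0.13, 0, 0, 0, 0.7], [0, 0, -0.22, 0, 0, 0, 0.7], [0, 0, -0.31, 0, 0, 0, 0.7], [-0.02, 0.06, -0.38, 0, 0, 0.01, 0.7], [-0.04, 0.14, -0.42, 0, 0, 0.03, 0.7], [-0.06, 0.23, -0.42, 0, 0, 0.05, 0.7], [-0.08, 0.32, -0.42, 0, 0, 0.07, 0.7], [-0.1, 0.41, -0.42, 0, 0, 0.09, 0.7], [-0.12, 0.5, -0.42, 0, 0, 0.11, 0.7]]}}

```text
clock: 9.85
position: [0.6742, -0.0431, 0.2618]
tool_rot: [3.141, -0.003, 0.067]
force: [0.5, 0.5, -1.4]
grip_width: 0.055
finger_force: 63.2
```

Request:
{"method": "play_rows", "body": {"deltas": [[-0.02, 0.08, 0, 0, 0, 0.01, 0.7], [-0.04, 0.16, 0, 0, 0, 0.023, 0.7], [-0.045, 0.24, 0, 0, 0, 0.023, 0.7], [-0.045, 0.26, 0.04, 0, 0, 0.023, 0.7], [-0.045, 0.26, 0.1, 0, 0, 0.023, 0.7], [-0.045, 0.26, 0.16, 0, 0, 0.023, 0.7], [-0.045, 0.26, 0.16, 0, 0, 0.023, 0.7], [-0.045, 0.26, 0.16, 0, 0, 0.023, 0.7]]}}

```text
clock: 10.65
position: [0.661, -0.1724, 0.1813]
tool_rot: [3.141, -0.002, 0.02]
force: [0.5, 0.4, 0.4]
grip_width: 0.0549
finger_force: 63.5
```

Run:
```python
from h import *
plan((.678,-.178,.15,.02),(.678,-.178,.095,.02))
```

```text
pos [ 0.661  -0.1724  0.1813] rot [ 3.141e+00 -2.000e-03  2.000e-02] q [ 0.37  0.68 -0.33  1.47  0.24  1.03 -1.57] F [0.5 0.4 0.4] w 0.0549 t 10.7
(0.678, -0.178, 0.15, 0.02) [0.0337, 0.0119, 0.0627, 0.0001, -0.0007, 0.0002] rows>=0.7
(0.678, -0.178, 0.095, 0.02) [0.0335, 0.0118, 0.1727, 0.0001, -0.0007, 0.0002] rows>=1.1
```

Request:
{"method": "play_rows", "body": {"deltas": [[0.034, 0.012, 0, 0, 0, 0, 0.7], [0.034, 0.012, 0.02, 0, 0, 0, 0.7], [0.034, 0.012, 0.08, 0, 0, 0, 0.7], [0.034, 0.012, 0.14, 0, 0, 0, 0.7], [0.034, 0.012, 0.175, 0, 0, 0, 0.7], [0.034, 0.012, 0.175, 0, 0, 0, 0.7], [0.034, 0.012, 0.175, 0, 0, 0, 0.2], [0.034, 0.012, 0.175, 0, 0, 0, 0], [0.034, 0.012, 0.175, 0, 0, 0, 0], [0.034, 0.012, 0.08, 0, 0, 0, 0]]}}

```text
clock: 11.65
position: [0.6747, -0.1775, 0.1347]
tool_rot: [-3.14, 0.008, 0.021]
force: [0.1, -0.4, 0.1]
grip_width: 0.0855
finger_force: 0.0
```

Request:
{"method": "play_rows", "body": {"deltas": [[0, 0, -0.09, 0, 0, 0, 0], [0, 0, -0.19, 0, 0, 0, 0], [-0.02, -0.07, -0.25, 0, 0, -0.02, 0], [-0.05, -0.16, -0.25, 0, 0, -0.04, 0], [-0.08, -0.25, -0.25, 0, 0, -0.06, 0], [-0.11, -0.34, -0.25, 0, 0, -0.08, 0], [-0.14, -0.43, -0.25, 0, 0, -0.11, 0], [-0.17, -0.52, -0.25, 0, 0, -0.14, 0], [-0.21, -0.61, -0.25, 0, 0, -0.17, 0], [-0.25, -0.7, -0.25, 0, 0, -0.19, 0]]}}

```text
clock: 12.65
position: [0.5446, 0.1709, 0.2649]
tool_rot: [3.141, -0.001, 0.421]
force: [0.2, 0.8, -0.3]
grip_width: 0.0852
finger_force: 0.0
```

Run:
```python
from h import *
plan((.464,.406,.2,.5))
im=grab_frame("scene"); C=cam("scene")
g=cv2.cvtColor(im,cv2.COLOR_RGB2HSV); m=cv2.inRange(g,(0,0,120),(180,50,255)); cv2.imwrite("pics/m.png",m)
save("s3",cv2.resize(im[60:340,120:400],None,fx=2,fy=2,interpolation=cv2.INTER_CUBIC))
```

```text
pos [0.5446 0.1709 0.2649] rot [ 3.141e+00 -1.000e-03  4.210e-01] q [-0.03  0.44 -0.53  1.69  0.25  1.08 -1.78] F [ 0.2  0.8 -0.3] w 0.0852 t 12.7
(0.464, 0.406, 0.2, 0.5) [0.0447, -0.495, 0.1297, 0.0002, -0.0004, -0.0379] rows>=5.1
```

View pics/s3.png

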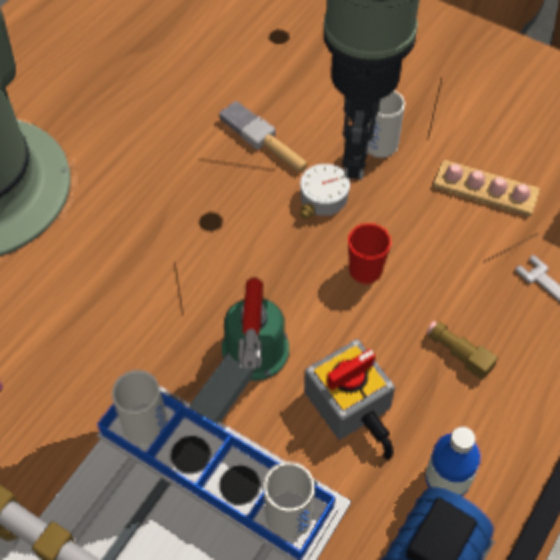

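Request:
{"method": "play_rows", "body": {"deltas": [[0.01, -0.09, 0, 0, 0, -0.01, 0], [0.02, -0.18, 0.03, 0, 0, -0.02, 0], [0.03, -0.27, 0.06, 0, 0, -0.03, 0], [0.04, -0.36, 0.09, 0, 0, -0.038, 0], [0.045, -0.44, 0.12, 0, 0, -0.038, 0], [0.045, -0.49, 0.13, 0, 0, -0.038, 0], [0.045, -0.495, 0.13, 0, 0, -0.038, 0], [0.045, -0.495, 0.13, 0, 0, -0.038, 0]]}}

```text
clock: 13.5
position: [0.4654, 0.405, 0.1995]
tool_rot: [3.141, -0.0, 0.499]
force: [0.5, -1.3, -0.4]
grip_width: 0.0853
finger_force: 0.0
```

```bash
cat > rim.py <<'E'
from h import *
def rim(X,z=.094):
    C=cam("wrist"); im=grab_frame("wrist"); pr=proj(C,(X[0],X[1],z))[0]
    g=cv2.cvtColor(im,cv2.COLOR_RGB2HSV); m=cv2.inRange(g,(0,0,195),(180,40,255))
    k,l,st,ct=cv2.connectedComponentsWithStats(m); print("pred",pr.round())
    for i in range(1,k):
        if st[i,4]>200: print(st[i],plane(C,[[st[i,0]+st[i,2]/2,st[i,1]+st[i,3]/2]],z)[0].round(3))
E
python3 - <<'E'
from rim import *
plan((.464,.406,.05,.5))
rim((.464,.406))
E
```

```text
pos [0.4654 0.405  0.1995] rot [ 3.141 -0.     0.499] q [-0.45  0.59 -0.55  1.63  0.35  1.02 -2.18] F [ 0.5 -1.3 -0.4] w 0.0853 t 13.5
(0.464, 0.406, 0.05, 0.5) [-0.0016, -0.0031, 0.2991, 0.0001, -0.0001, -0.0005] rows>=3.0
pred [259. 189.]
[222 152  69  66 572] [0.466 0.409 0.094]
[ 330  212   69   47 2193] [0.47  0.309 0.094]
```

Request:
{"method": "play_rows", "body": {"deltas": [[0.005, -0.006, 0.04, 0, 0, 0, 0], [0.005, -0.006, 0.12, 0, 0, 0, 0], [0.005, -0.006, 0.2, 0, 0, 0, 0], [0.005, -0.006, 0.27, 0, 0, 0, 0], [0.005, -0.006, 0.298, 0, 0, 0, 0], [0.005, -0.006, 0.298, 0, 0, 0, 0.4], [0.005, -0.006, 0.298, 0, 0, 0, 0.7], [0.005, -0.006, 0.298, 0, 0, 0, 0.7], [0.005, -0.006, 0.298, 0, 0, 0, 0.7], [0.005, -0.006, 0.298, 0, 0, 0, 0.7]], "newtons": 60}}

```text
clock: 14.55
position: [0.4673, 0.4092, 0.0524]
tool_rot: [-3.141, -0.003, 0.498]
force: [-0.4, -0.6, 9.5]
grip_width: 0.0554
finger_force: 63.8
```

Run:
```python
from h import *
plan((.466,.409,.28,.5),(.607,-.180,.28,.02))
```

```text
pos [0.4673 0.4092 0.0524] rot [-3.141e+00 -3.000e-03  4.980e-01] q [-0.51  0.78 -0.46  1.72  0.48  0.76 -2.28] F [-0.4 -0.6  9.5] w 0.0554 t 14.6
(0.466, 0.409, 0.28, 0.5) [-0.0012, -0.0011, -0.4552, -0.0002, -0.0014, -0.0012] rows>=4.6
(0.607, -0.18, 0.28, 0.02) [-0.3156, 1.1687, -0.4567, -0.0006, -0.0014, 0.228] rows>=12.1
```

Request:
{"method": "play_rows", "body": {"deltas": [[0, 0, -0.05, 0, 0, 0, 0.7], [0, 0, -0.13, 0, 0, 0, 0.7], [0, 0, -0.22, 0, 0, 0, 0.7], [0, 0, -0.31, 0, 0, 0, 0.7], [-0.02, 0.06, -0.38, 0, 0, 0.01, 0.7], [-0.04, 0.14, -0.44, 0, 0, 0.03, 0.7], [-0.06, 0.23, -0.44, 0, 0, 0.05, 0.7], [-0.09, 0.32, -0.44, 0, 0, 0.07, 0.7], [-0.11, 0.41, -0.44, 0, 0, 0.09, 0.7], [-0.135, 0.5, -0.44, 0, 0, 0.11, 0.7]]}}

```text
clock: 15.55
position: [0.5267, 0.1548, 0.2717]
tool_rot: [3.141, -0.002, 0.266]
force: [0.6, -0.5, -0.4]
grip_width: 0.0553
finger_force: 63.9
```

Run:
```python
from h import *
plan((.607,-.180,.28,.02))
```

```text
pos [0.5267 0.1548 0.2717] rot [ 3.141e+00 -2.000e-03  2.660e-01] q [-0.02  0.39 -0.5   1.74  0.21  1.06 -1.89] F [ 0.6 -0.5 -0.4] w 0.0553 t 15.6
(0.607, -0.18, 0.28, 0.02) [-0.021, 0.6883, -0.0166, -0.0, -0.001, 0.1174] rows>=6.9
```

Request:
{"method": "play_rows", "body": {"deltas": [[0, 0.08, 0, 0, 0, 0.02, 0.7], [0, 0.16, 0, 0, 0, 0.04, 0.7], [0, 0.24, 0, 0, 0, 0.06, 0.7], [-0.005, 0.32, 0, 0, 0, 0.08, 0.7], [-0.01, 0.41, 0, 0, 0, 0.1, 0.7], [-0.015, 0.5, 0, 0, 0, 0.117, 0.7], [-0.02, 0.59, 0, 0, 0, 0.117, 0.7], [-0.02, 0.66, 0, 0, 0, 0.117, 0.7], [-0.02, 0.68, 0, 0, 0, 0.117, 0.7], [-0.02, 0.68, 0.03, 0, 0, 0.117, 0.7]]}}

```text
clock: 16.55
position: [0.6075, -0.1759, 0.2574]
tool_rot: [3.14, -0.004, 0.02]
force: [-0.4, 0.7, -0.6]
grip_width: 0.0552
finger_force: 63.9
```

Run:
```python
from h import *
plan((.607,-.180,.28,.02),(.607,-.180,.0935,.02))
```

```text
pos [ 0.6075 -0.1759  0.2574] rot [ 3.14  -0.004  0.02 ] q [ 0.41  0.52 -0.33  1.54  0.19  1.1  -1.52] F [-0.4  0.7 -0.6] w 0.0552 t 16.6
(0.607, -0.18, 0.28, 0.02) [-0.0009, 0.0081, -0.0452, 0.0005, -0.0017, -0.0001] rows>=0.5
(0.607, -0.18, 0.0935, 0.02) [-0.0022, 0.0077, 0.3278, 0.0005, -0.0017, -0.0001] rows>=3.7
```

Request:
{"method": "play_rows", "body": {"deltas": [[-0.001, 0.007, 0.05, 0, 0, 0, 0.7], [-0.001, 0.007, 0.13, 0, 0, 0, 0.7], [-0.001, 0.007, 0.2, 0, 0, 0, 0.7], [-0.001, 0.007, 0.26, 0, 0, 0, 0.7], [-0.001, 0.007, 0.3, 0, 0, 0, 0.7], [-0.001, 0.007, 0.327, 0, 0, 0, 0.7], [-0.001, 0.007, 0.327, 0, 0, 0, 0.7], [-0.001, 0.007, 0.327, 0, 0, 0, 0.2], [-0.001, 0.007, 0.327, 0, 0, 0, 0], [-0.001, 0.007, 0.327, 0, 0, 0, 0]]}}

```text
clock: 17.55
position: [0.6065, -0.1774, 0.0925]
tool_rot: [3.141, -0.001, 0.022]
force: [-0.9, 0.5, 0.9]
grip_width: 0.0854
finger_force: 0.0
```

Request:
{"method": "play_rows", "body": {"deltas": [[0, 0, -0.08, 0, 0, 0, 0], [0, 0, -0.18, 0, 0, 0, 0], [0, 0, -0.28, 0, 0, 0, 0], [0, 0, -0.36, 0, 0, 0, 0], [0, 0, -0.36, 0, 0, 0, 0]]}}

```text
clock: 18.05
position: [0.6083, -0.1777, 0.2781]
tool_rot: [3.139, -0.008, 0.022]
force: [-0.0, 0.5, -0.9]
grip_width: 0.0854
finger_force: 0.0
```

Run:
```python
from h import *
plan((.607,-.180,.28,.02))
C=cam("wrist"); im=grab_frame("wrist"); save("w4",cv2.resize(im,(640,480)))
for x in [(.463,-.182),(.607,-.18),(.678,-.178)]: print((proj(C,(*x,.134))*1.25).round())
```

```text
pos [ 0.6083 -0.1777  0.2781] rot [ 3.139 -0.008  0.022] q [ 0.42  0.51 -0.34  1.52  0.18  1.14 -1.51] F [-0.   0.5 -0.9] w 0.0854 t 18.1
(0.607, -0.18, 0.28, 0.02) [-0.0026, 0.0045, -0.0038, 0.0011, -0.004, 0.001] rows>=0.1
[[327. 390.]]
[[329. 222.]]
[[328. 121.]]
```

View pics/w4.png

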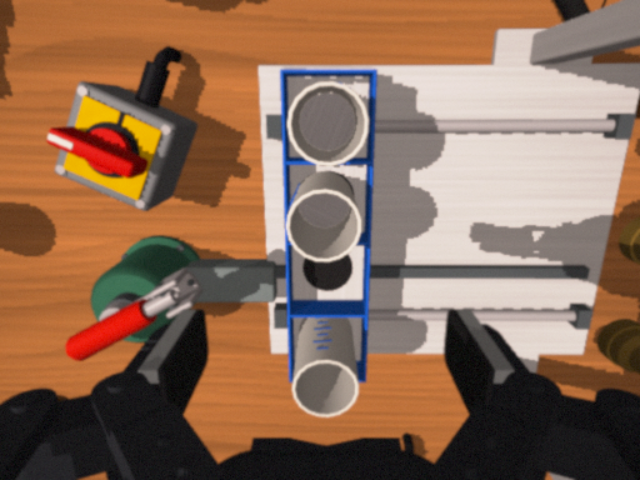

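Request:
{"method": "play_rows", "body": {"deltas": [[-0.02, -0.05, 0, 0, 0, -0.07, 0], [-0.05, -0.12, 0, 0, 0, -0.14, 0], [-0.09, -0.2, 0, 0, 0, -0.21, 0], [-0.13, -0.27, 0, 0, 0, -0.28, 0], [-0.17, -0.34, 0, 0, 0, -0.35, 0], [-0.21, -0.38, 0, 0, 0, -0.42, 0], [-0.21, -0.38, 0, 0, 0, -0.49, 0], [-0.21, -0.38, 0, 0, 0, -0.56, 0], [-0.21, -0.38, 0, 0, 0, -0.63, 0], [-0.21, -0.38, 0, 0, 0, -0.7, 0]]}}

```text
clock: 19.1
position: [0.4965, 0.0101, 0.2712]
tool_rot: [-3.141, 0.0, 1.495]
force: [0.6, -0.2, -0.5]
grip_width: 0.0853
finger_force: 0.0
```

Run:
```python
from h import *
plan((.499,.012,.22,2.152))
```

```text
pos [0.4965 0.0101 0.2712] rot [-3.141  0.     1.495] q [ 0.44  0.34 -0.74  1.85  0.27  1.05 -0.48] F [ 0.6 -0.2 -0.5] w 0.0853 t 19.1
(0.499, 0.012, 0.22, 2.152) [0.0041, 0.0048, 0.1023, -0.0005, -0.0001, -0.3138] rows>=4.4
```

Request:
{"method": "play_rows", "body": {"deltas": [[0.002, 0.002, 0.03, 0, 0, -0.07, 0], [0.004, 0.005, 0.06, 0, 0, -0.14, 0], [0.004, 0.005, 0.1, 0, 0, -0.21, 0], [0.004, 0.005, 0.1, 0, 0, -0.28, 0], [0.004, 0.005, 0.1, 0, 0, -0.314, 0], [0.004, 0.005, 0.1, 0, 0, -0.314, 0], [0.004, 0.005, 0.1, 0, 0, -0.314, 0]]}}

```text
clock: 19.8
position: [0.4994, 0.0118, 0.2214]
tool_rot: [-3.141, -0.001, 2.143]
force: [-0.1, -0.4, 0.4]
grip_width: 0.0854
finger_force: 0.0
```

Run:
```python
from h import *
plan((.499,.012,.109,2.152))
C=cam("wrist"); im=grab_frame("wrist"); hsv=cv2.cvtColor(im,cv2.COLOR_RGB2HSV)
m=cv2.inRange(hsv,(0,190,90),(5,255,255))|cv2.inRange(hsv,(175,190,90),(180,255,255))
k,l,st,ct=cv2.connectedComponentsWithStats(m)
for i in range(1,k):
    if st[i,4]>150:
        b=cv2.boxPoints(cv2.minAreaRect(np.argwhere(l==i)[:,::-1].astype(np.float32))); print(st[i],plane(C,[ct[i]],.122)[0].round(3),plane(C,b,.122)[:,:2].round(3).tolist())
print(proj(C,[(.4905,.025,.122),(.544,-.0566,.122)])*1.25)
save("w5",cv2.resize(im,(640,480)))
```

```text
pos [0.4994 0.0118 0.2214] rot [-3.141e+00 -1.000e-03  2.143e+00] q [ 0.51  0.45 -0.86  1.9   0.41  0.97  0.04] F [-0.1 -0.4  0.4] w 0.0854 t 19.8
(0.499, 0.012, 0.109, 2.152) [0.0005, -0.0004, 0.2249, -0.0002, -0.0003, -0.0041] rows>=2.2
[ 413    0   78   73 2373] [0.549 0.166 0.122] [[0.513, 0.175], [0.555, 0.201], [0.587, 0.169], [0.543, 0.141]]
[ 245  163   31   95 2518] [ 0.508 -0.002  0.122] [[0.518, -0.046], [0.479, 0.025], [0.498, 0.036], [0.539, -0.034]]
[373 240  51  34 778] [0.626 0.028 0.122] [[0.603, 0.021], [0.605, 0.045], [0.643, 0.038], [0.643, 0.014]]
[[324.16093241 212.06009241]
 [325.54095735 351.02996235]]
```

View pics/w5.png

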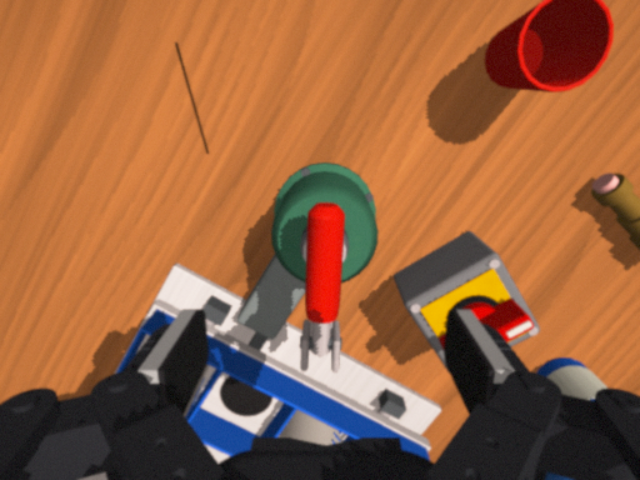

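Request:
{"method": "play_rows", "body": {"deltas": [[0, 0, 0.08, 0, 0, 0, 0.3], [0, 0, 0.16, 0, 0, 0, 0.3], [0, 0, 0.22, 0, 0, 0, 0.3], [0, 0, 0.223, 0, 0, 0, 0.5], [0, 0, 0.223, 0, 0, 0, 0.8], [0, 0, 0.223, 0, 0, 0, 0.95], [0, 0, 0.223, 0, 0, 0, 0.95], [0, 0, 0.223, 0, 0, 0, 0.95], [0, 0, 0.223, 0, 0, 0, 0.95]], "newtons": 25}}

```text
clock: 20.75
position: [0.4994, 0.0119, 0.1117]
tool_rot: [-3.142, 0.001, 2.145]
force: [-6.4, 1.5, -0.8]
grip_width: 0.0226
finger_force: 24.3
```

Request:
{"method": "play_rows", "body": {"deltas": [[-0.002, 0, -0.026, 0, 0, 0, 0.95], [-0.008, 0, -0.051, 0, 0, 0, 0.95], [-0.018, 0, -0.075, 0, 0, 0, 0.95], [-0.031, 0, -0.096, 0, 0, 0, 0.95], [-0.048, 0, -0.116, 0, 0, 0, 0.95], [-0.068, 0, -0.133, 0, 0, 0, 0.95], [-0.09, 0, -0.146, 0, 0, 0, 0.95], [-0.113, 0, -0.156, 0, 0, 0, 0.95], [-0.138, 0, -0.162, 0, 0, 0, 0.95], [-0.164, 0, -0.164, 0, 0, 0, 0.95]]}}

```text
clock: 21.75
position: [0.5441, -0.0578, 0.1941]
tool_rot: [-3.141, 0.001, 2.146]
force: [-5.2, -0.6, -7.0]
grip_width: 0.0209
finger_force: 24.4
```

Run:
```python
from h import *
plan((.544,-.0566,.18,2.152))
im=grab_frame("side"); save("d2",cv2.resize(im[60:220,200:360],None,fx=3,fy=3,interpolation=cv2.INTER_CUBIC))
```

```text
pos [ 0.5441 -0.0578  0.1941] rot [-3.141e+00  1.000e-03  2.146e+00] q [ 0.57  0.55 -0.8   1.82  0.47  0.98  0.14] F [-5.2 -0.6 -7. ] w 0.0209 t 21.8
(0.544, -0.0566, 0.18, 2.152) [0.0021, 0.0013, 0.0281, -0.0002, 0.0004, -0.0031] rows>=0.3
```

View pics/d2.png

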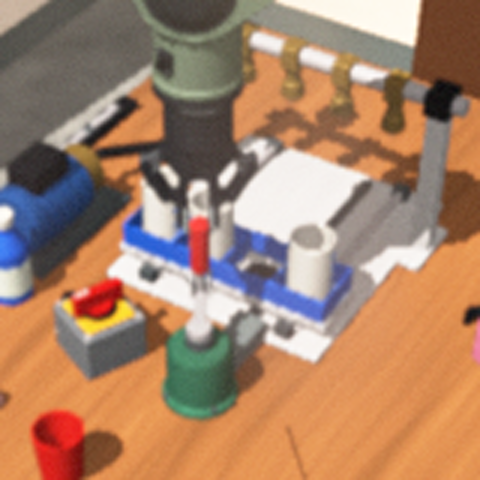

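Request:
{"method": "play_rows", "body": {"deltas": [[0, 0, 0, 0, 0, 0, 0.6], [0, 0, 0, 0, 0, 0, 0.6], [0, 0, 0.018, 0, 0, 0, 0.6], [0.001, 0, 0.034, 0, 0, 0, 0.6], [0.001, 0, 0.034, 0, 0, 0, 0.95], [0.001, 0, 0.034, 0, 0, 0, 0.95], [0.001, 0, 0.034, 0, 0, 0, 0.95], [0.001, 0, 0.034, 0, 0, 0, 0.95], [0.001, 0, 0.034, 0, 0, 0, 0.95]], "newtons": 50}}

```text
clock: 22.7
position: [0.5431, -0.0565, 0.1746]
tool_rot: [-3.14, -0.001, 2.146]
force: [-3.1, 0.3, -23.4]
grip_width: 0.0218
finger_force: 49.9
```

Request:
{"method": "play_rows", "body": {"deltas": [[0.0026, -0.0249, 0, 0, 0, 0, 0.95], [0.0104, -0.0488, 0, 0, 0, 0, 0.95], [0.0229, -0.0705, 0, 0, 0, 0, 0.95], [0.0397, -0.0892, 0, 0, 0, 0, 0.95], [0.06, -0.1039, 0, 0, 0, 0, 0.95], [0.0829, -0.1141, 0, 0, 0, 0, 0.95], [0.1075, -0.1193, 0, 0, 0, 0, 0.95], [0.1325, -0.1193, 0, 0, 0, 0, 0.95], [0.1571, -0.1141, 0, 0, 0, 0, 0.95], [0.18, -0.1039, 0, 0, 0, 0, 0.95]]}}

```text
clock: 23.7
position: [0.4503, -0.0101, 0.1747]
tool_rot: [-3.139, 0.0, 2.145]
force: [1.2, -6.1, -32.2]
grip_width: 0.0216
finger_force: 51.4
```

Run:
```python
from h import *
plan((.544,-.0566,.18,2.146))
im=grab_frame("scene"); save("s4",cv2.resize(im[140:340,120:380],None,fx=2,fy=2,interpolation=cv2.INTER_CUBIC))
```

```text
pos [ 0.4503 -0.0101  0.1747] rot [-3.139  0.     2.145] q [ 0.56  0.44 -0.85  2.07  0.45  0.83  0.02] F [  1.2  -6.1 -32.2] w 0.0216 t 23.7
(0.544, -0.0566, 0.18, 2.146) [-0.1799, 0.1069, -0.0108, -0.0011, 0.0002, -0.0003] rows>=2.1
```

View pics/s4.png

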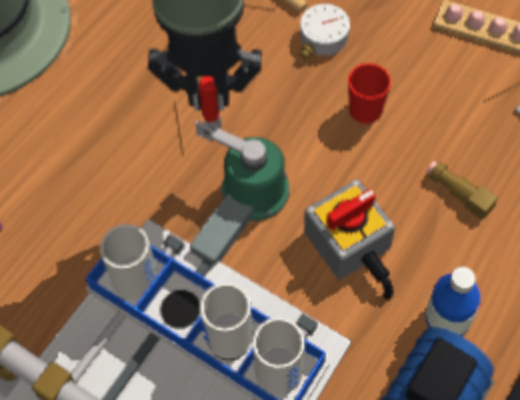

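Request:
{"method": "play_rows", "body": {"deltas": [[0.0203, 0.0147, 0.004, 0, 0, 0, 0.95], [0.0371, 0.0334, 0.008, 0, 0, 0, 0.95], [0.0496, 0.0551, 0.01, 0, 0, 0, 0.95], [0.0574, 0.079, 0.01, 0, 0, 0, 0.95], [0.06, 0.1039, 0.01, 0, 0, 0, 0.95], [0.0574, 0.1288, 0.01, 0, 0, 0, 0.95], [0.0496, 0.1527, 0.01, 0, 0, 0, 0.95], [0.0371, 0.1744, 0.01, 0, 0, 0, 0.95], [0.0203, 0.1931, 0.01, 0, 0, 0, 0.95], [0, 0.2078, 0.01, 0, 0, 0, 0.95]]}}

```text
clock: 24.75
position: [0.5406, 0.0468, 0.1734]
tool_rot: [3.139, 0.004, 2.146]
force: [-14.3, -13.0, 43.7]
grip_width: 0.0218
finger_force: 60.4
```

Request:
{"method": "play_rows", "body": {"deltas": [[-0.0229, 0.0102, 0, 0, 0, 0, 0.95], [-0.0475, 0.0154, 0, 0, 0, 0, 0.95], [-0.0725, 0.0154, 0, 0, 0, 0, 0.95], [-0.0971, 0.0102, 0, 0, 0, 0, 0.95], [-0.12, 0, 0, 0, 0, 0, 0.95], [-0.1403, -0.0147, 0, 0, 0, 0, 0.95], [-0.1571, -0.0334, 0, 0, 0, 0, 0.95], [-0.1696, -0.0551, 0, 0, 0, 0, 0.95], [-0.1774, -0.079, 0, 0, 0, 0, 0.95], [-0.18, -0.1039, 0, 0, 0, 0, 0.95]]}}

```text
clock: 25.75
position: [0.5474, -0.0552, 0.1734]
tool_rot: [3.133, 0.003, 2.147]
force: [4.0, 4.4, 18.6]
grip_width: 0.0216
finger_force: 56.5
```

```bash
cat > car.py <<'E'
from h import *
plan((.544,-.0566,.18,2.146))
im=grab_frame("scene"); C=cam("scene"); hsv=cv2.cvtColor(im,cv2.COLOR_RGB2HSV)
m=cv2.inRange(hsv,(105,150,60),(125,255,255)); k,l,st,ct=cv2.connectedComponentsWithStats(m)
for i in range(1,k):
    if st[i,4]>100: b=cv2.boxPoints(cv2.minAreaRect(np.argwhere(l==i)[:,::-1].astype(np.float32))); print(st[i,4],plane(C,b,.074)[:,:2].round(3).tolist())
E
python3 car.py
```

```text
pos [ 0.5474 -0.0552  0.1734] rot [3.133e+00 3.000e-03 2.147e+00] q [ 0.56  0.58 -0.79  1.83  0.51  0.93  0.11] F [ 4.   4.4 18.6] w 0.0216 t 25.8
(0.544, -0.0566, 0.18, 2.146) [0.0012, -0.0071, -0.0132, 0.004, 0.0016, 0.0003] rows>=0.2
770 [[0.432, -0.294], [0.421, -0.209], [0.721, -0.207], [0.721, -0.286]]
327 [[0.788, -0.054], [0.78, -0.004], [0.83, 0.005], [0.837, -0.045]]
1268 [[0.798, -0.199], [0.798, -0.061], [0.89, -0.06], [0.885, -0.194]]
```

Request:
{"method": "play_rows", "body": {"deltas": [[0.0026, -0.0249, -0.002, 0, 0, 0, 0.95], [0.0104, -0.0488, -0.004, 0, 0, 0, 0.95], [0.0229, -0.0705, -0.004, 0, 0, 0, 0.95], [0.0397, -0.0892, -0.004, 0, 0, 0, 0.95], [0.06, -0.1039, -0.004, 0, 0, 0, 0.95], [0.0829, -0.1141, -0.004, 0, 0, 0, 0.95], [0.1075, -0.1193, -0.004, 0, 0, 0, 0.95], [0.1325, -0.1193, -0.004, 0, 0, 0, 0.95], [0.1571, -0.1141, -0.004, 0, 0, 0, 0.95], [0.18, -0.1039, -0.004, 0, 0, 0, 0.95]], "newtons": 40}}

```text
clock: 26.8
position: [0.4513, -0.0101, 0.1737]
tool_rot: [-3.141, 0.003, 2.145]
force: [-8.8, -7.7, 18.7]
grip_width: 0.0217
finger_force: 57.5
```

Request:
{"method": "play_rows", "body": {"deltas": [[0.0203, 0.0147, 0, 0, 0, 0, 0.95], [0.0371, 0.0334, 0, 0, 0, 0, 0.95], [0.0496, 0.0551, 0, 0, 0, 0, 0.95], [0.0574, 0.079, 0, 0, 0, 0, 0.95], [0.06, 0.1039, 0, 0, 0, 0, 0.95], [0.0574, 0.1288, 0, 0, 0, 0, 0.95], [0.0496, 0.1527, 0, 0, 0, 0, 0.95], [0.0371, 0.1744, 0, 0, 0, 0, 0.95], [0.0203, 0.1931, 0, 0, 0, 0, 0.95], [0, 0.2078, 0, 0, 0, 0, 0.95]]}}

```text
clock: 27.8
position: [0.5393, 0.0467, 0.1737]
tool_rot: [-3.141, 0.002, 2.146]
force: [-12.6, -10.0, 15.9]
grip_width: 0.0219
finger_force: 56.8
```

Request:
{"method": "play_rows", "body": {"deltas": [[-0.0229, 0.0102, 0, 0, 0, 0, 0.95], [-0.0475, 0.0154, 0, 0, 0, 0, 0.95], [-0.0725, 0.0154, 0, 0, 0, 0, 0.95], [-0.0971, 0.0102, 0, 0, 0, 0, 0.95], [-0.12, 0, 0, 0, 0, 0, 0.95], [-0.1403, -0.0147, 0, 0, 0, 0, 0.95], [-0.1571, -0.0334, 0, 0, 0, 0, 0.95], [-0.1696, -0.0551, 0, 0, 0, 0, 0.95], [-0.1774, -0.079, 0, 0, 0, 0, 0.95], [-0.18, -0.1039, 0, 0, 0, 0, 0.95]]}}

```text
clock: 28.8
position: [0.546, -0.0555, 0.174]
tool_rot: [3.136, 0.002, 2.147]
force: [5.2, 5.4, -0.3]
grip_width: 0.0219
finger_force: 54.4
```

```bash
python3 car.py
```

```text
pos [ 0.546  -0.0555  0.174 ] rot [3.136e+00 2.000e-03 2.147e+00] q [ 0.56  0.58 -0.8   1.83  0.51  0.94  0.11] F [ 5.2  5.4 -0.3] w 0.0219 t 28.8
(0.544, -0.0566, 0.18, 2.146) [0.0004, -0.0045, -0.0121, 0.0027, 0.0008, 0.0003] rows>=0.1
327 [[0.788, -0.054], [0.78, -0.004], [0.83, 0.005], [0.837, -0.045]]
233 [[0.478, -0.346], [0.469, -0.279], [0.565, -0.275], [0.571, -0.34]]
1256 [[0.798, -0.199], [0.798, -0.061], [0.89, -0.06], [0.885, -0.194]]
```

Request:
{"method": "play_rows", "body": {"deltas": [[0.0026, -0.0249, 0, 0, 0, 0, 0.95], [0.0104, -0.0488, 0, 0, 0, 0, 0.95], [0.0229, -0.0705, 0, 0, 0, 0, 0.95], [0.0397, -0.0892, 0, 0, 0, 0, 0.95], [0.06, -0.1039, 0, 0, 0, 0, 0.95], [0.0829, -0.1141, 0, 0, 0, 0, 0.95], [0.1075, -0.1193, 0, 0, 0, 0, 0.95], [0.1325, -0.1193, 0, 0, 0, 0, 0.95], [0.1571, -0.1141, 0, 0, 0, 0, 0.95], [0.18, -0.1039, 0, 0, 0, 0, 0.95]]}}

```text
clock: 29.85
position: [0.4514, -0.01, 0.1736]
tool_rot: [-3.14, 0.003, 2.145]
force: [-8.3, -6.6, 22.5]
grip_width: 0.022
finger_force: 57.9
```

Request:
{"method": "play_rows", "body": {"deltas": [[0.0203, 0.0147, 0, 0, 0, 0, 0.95], [0.0371, 0.0334, 0, 0, 0, 0, 0.95], [0.0496, 0.0551, 0, 0, 0, 0, 0.95], [0.0574, 0.079, 0, 0, 0, 0, 0.95], [0.06, 0.1039, 0, 0, 0, 0, 0.95], [0.0574, 0.1288, 0, 0, 0, 0, 0.95], [0.0496, 0.1527, 0, 0, 0, 0, 0.95], [0.0371, 0.1744, 0, 0, 0, 0, 0.95], [0.0203, 0.1931, 0, 0, 0, 0, 0.95], [0, 0.2078, 0, 0, 0, 0, 0.95]]}}

```text
clock: 30.85
position: [0.5393, 0.0467, 0.1736]
tool_rot: [-3.141, 0.002, 2.146]
force: [-12.1, -10.0, 19.8]
grip_width: 0.0217
finger_force: 57.2
```

Request:
{"method": "play_rows", "body": {"deltas": [[-0.0229, 0.0102, 0, 0, 0, 0, 0.95], [-0.0475, 0.0154, 0, 0, 0, 0, 0.95], [-0.0725, 0.0154, 0, 0, 0, 0, 0.95], [-0.0971, 0.0102, 0, 0, 0, 0, 0.95], [-0.12, 0, 0, 0, 0, 0, 0.95], [-0.1403, -0.0147, 0, 0, 0, 0, 0.95], [-0.1571, -0.0334, 0, 0, 0, 0, 0.95], [-0.1696, -0.0551, 0, 0, 0, 0, 0.95], [-0.1774, -0.079, 0, 0, 0, 0, 0.95], [-0.18, -0.1039, 0, 0, 0, 0, 0.95]]}}

```text
clock: 31.85
position: [0.546, -0.0554, 0.1739]
tool_rot: [3.136, 0.002, 2.147]
force: [4.9, 4.7, 4.2]
grip_width: 0.0216
finger_force: 54.7
```

Request:
{"method": "play_rows", "body": {"deltas": [[0, -0.004, 0, 0, 0, 0, 0.95], [0, -0.004, 0, 0, 0, 0, 0.95], [0, -0.004, 0, 0, 0, 0, 0.95]]}}

```text
clock: 32.15
position: [0.5438, -0.0571, 0.1738]
tool_rot: [3.139, 0.002, 2.146]
force: [-1.7, 0.7, 11.6]
grip_width: 0.0216
finger_force: 55.6
```

```bash
python3 car.py;  python3 - <<'E'
from h import *
im=grab_frame("side"); save("d3",cv2.resize(im[30:200,200:370],None,fx=3,fy=3,interpolation=cv2.INTER_CUBIC))
E
```

```text
pos [ 0.5438 -0.0571  0.1738] rot [3.139e+00 2.000e-03 2.146e+00] q [ 0.57  0.58 -0.81  1.84  0.51  0.94  0.11] F [-1.7  0.7 11.6] w 0.0216 t 32.1
(0.544, -0.0566, 0.18, 2.146) [0.0006, 0.0008, -0.0124, 0.0013, 0.0009, 0.0001] rows>=0.1
327 [[0.788, -0.054], [0.78, -0.004], [0.83, 0.005], [0.837, -0.045]]
1252 [[0.799, -0.199], [0.798, -0.061], [0.889, -0.059], [0.885, -0.194]]
244 [[0.434, -0.423], [0.431, -0.387], [0.591, -0.387], [0.59, -0.42]]
```

View pics/d3.png

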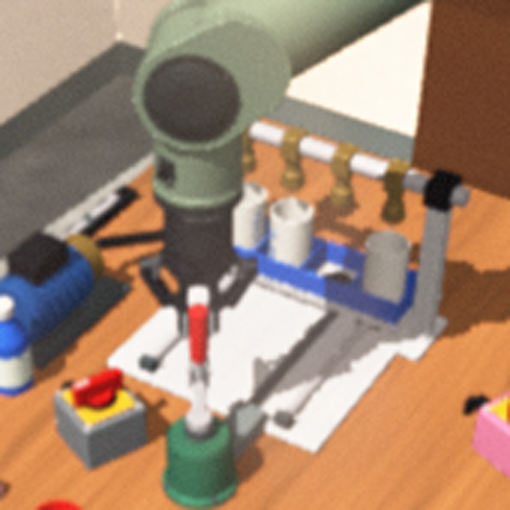

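Request:
{"method": "play_rows", "body": {"deltas": [[0, 0, 0, 0, 0, 0, 0.6], [0, 0, 0, 0, 0, 0, 0.6], [0, 0, -0.018, 0, 0, 0, 0.6], [0, 0, -0.036, 0, 0, 0, 0.6], [0, 0, -0.036, 0, 0, 0, 0.95], [0, 0, -0.036, 0, 0, 0, 0.95], [0, 0, -0.036, 0, 0, 0, 0.95], [0, 0, -0.036, 0, 0, 0, 0.95], [0, 0, -0.036, 0, 0, 0, 0.95]], "newtons": 25}}

```text
clock: 33.15
position: [0.5435, -0.0573, 0.1919]
tool_rot: [3.139, 0.002, 2.146]
force: [-1.0, 0.1, 19.6]
grip_width: 0.0218
finger_force: 25.4
```

Request:
{"method": "play_rows", "body": {"deltas": [[0.026, 0, 0.002, 0, 0, 0, 0.95], [0.051, 0, 0.008, 0, 0, 0, 0.95], [0.0745, 0, 0.018, 0, 0, 0, 0.95], [0.096, 0, 0.031, 0, 0, 0, 0.95], [0.116, 0, 0.048, 0, 0, 0, 0.95], [0.133, 0, 0.068, 0, 0, 0, 0.95], [0.146, 0, 0.09, 0, 0, 0, 0.95], [0.156, 0, 0.113, 0, 0, 0, 0.95], [0.162, 0, 0.138, 0, 0, 0, 0.95], [0.164, 0, 0.162, 0, 0, 0, 0.95]]}}

```text
clock: 34.15
position: [0.4977, 0.012, 0.1089]
tool_rot: [3.141, -0.0, 2.147]
force: [0.1, 3.2, 3.9]
grip_width: 0.0222
finger_force: 25.6
```

Run:
```python
from h import *
plan((.499,.012,.112,2.146))
```

```text
pos [0.4977 0.012  0.1089] rot [ 3.141 -0.     2.147] q [ 0.42  0.61 -0.76  2.01  0.6   0.76 -0.13] F [0.1 3.2 3.9] w 0.0222 t 34.1
(0.499, 0.012, 0.112, 2.146) [-0.0015, 0.0022, -0.0063, 0.0003, -0.0001, 0.0005] rows>=0.1
```

Request:
{"method": "play_rows", "body": {"deltas": [[0, 0, 0, 0, 0, 0, 0.5], [0, 0, 0, 0, 0, 0, 0.5], [0, 0, -0.06, 0, 0, 0, 0.5], [0, 0, -0.14, 0, 0, 0, 0.3], [0, 0, -0.22, 0, 0, 0, 0], [0, 0, -0.22, 0, 0, 0, 0]]}}

```text
clock: 34.75
position: [0.4997, 0.0114, 0.2241]
tool_rot: [3.136, 0.004, 2.145]
force: [0.6, -0.0, -0.2]
grip_width: 0.0836
finger_force: 0.0
```

Run:
```python
from h import *
plan((.6475,.0015,.22,1.19))
```

```text
pos [0.4997 0.0114 0.2241] rot [3.136 0.004 2.145] q [ 0.53  0.45 -0.88  1.91  0.42  0.98  0.03] F [ 0.6 -0.  -0.2] w 0.0836 t 34.8
(0.6475, 0.0015, 0.22, 1.19) [-0.1773, 0.2373, 0.0101, 0.0032, 0.0005, 0.4562] rows>=6.4
```

Request:
{"method": "play_rows", "body": {"deltas": [[-0.03, 0.03, 0, 0, 0, 0.07, 0], [-0.06, 0.07, 0, 0, 0, 0.14, 0], [-0.09, 0.12, 0, 0, 0, 0.21, 0], [-0.12, 0.16, 0, 0, 0, 0.28, 0], [-0.15, 0.2, 0, 0, 0, 0.35, 0], [-0.177, 0.237, 0.01, 0, 0, 0.42, 0], [-0.177, 0.237, 0.01, 0, 0, 0.456, 0], [-0.177, 0.237, 0.01, 0, 0, 0.456, 0], [-0.177, 0.237, 0.01, 0, 0, 0.456, 0]]}}

```text
clock: 35.65
position: [0.645, 0.0014, 0.2144]
tool_rot: [3.142, 0.0, 1.194]
force: [-0.0, 0.6, 0.4]
grip_width: 0.0856
finger_force: 0.0
```

Run:
```python
from h import *
plan((.6475,.0015,.079,1.19))
C=cam("wrist"); im=grab_frame("wrist"); hsv=cv2.cvtColor(im,cv2.COLOR_RGB2HSV)
m=cv2.inRange(hsv,(0,190,90),(5,255,255))|cv2.inRange(hsv,(175,190,90),(180,255,255))
k,l,st,ct=cv2.connectedComponentsWithStats(m)
for i in range(1,k):
    if st[i,4]>100:
        b=cv2.boxPoints(cv2.minAreaRect(np.argwhere(l==i)[:,::-1].astype(np.float32))); print(st[i],plane(C,[ct[i]],.102)[0].round(3),plane(C,b,.102)[:,:2].round(3).tolist())
save("w6",cv2.resize(im,(640,480)))
S=cam("scene"); im=grab_frame("scene"); a=cv2.resize(im[150:300,160:320],None,fx=3,fy=3)
w=cv2.resize(im,None,fx=1,fy=1)
W=cv2.imread("pics/w6.png")[:,:,::-1]; W=cv2.resize(W,(600,450))[:,100:500]; save("both",np.hstack([W,a[:450,:400]]))
print(proj(C,[(.6475,.0015,.102),(.6596,.032,.102),(.6353,-.029,.102)])*600/512-[100,0])
```

```text
pos [0.645  0.0014 0.2144] rot [3.142 0.    1.194] q [ 0.27  0.62 -0.58  1.54  0.37  1.09 -0.76] F [-0.   0.6  0.4] w 0.0856 t 35.6
(0.6475, 0.0015, 0.079, 1.19) [0.0021, 0.0046, 0.2709, 0.0, 0.0001, 0.0018] rows>=2.7
[  34    0   75   30 1195] [0.571 0.165 0.102] [[0.55, 0.181], [0.597, 0.163], [0.588, 0.148], [0.54, 0.166]]
[ 242  135   43   83 1785] [0.65  0.007 0.102] [[0.614, -0.005], [0.659, 0.042], [0.683, 0.02], [0.639, -0.03]]
[  54  225   81   54 2117] [0.487 0.001 0.102] [[0.458, 0.018], [0.482, 0.035], [0.519, -0.019], [0.495, -0.038]]
[[208.14259356 215.60426494]
 [208.23512115 168.68878225]
 [207.92966592 259.21018248]]
```

View pics/both.png

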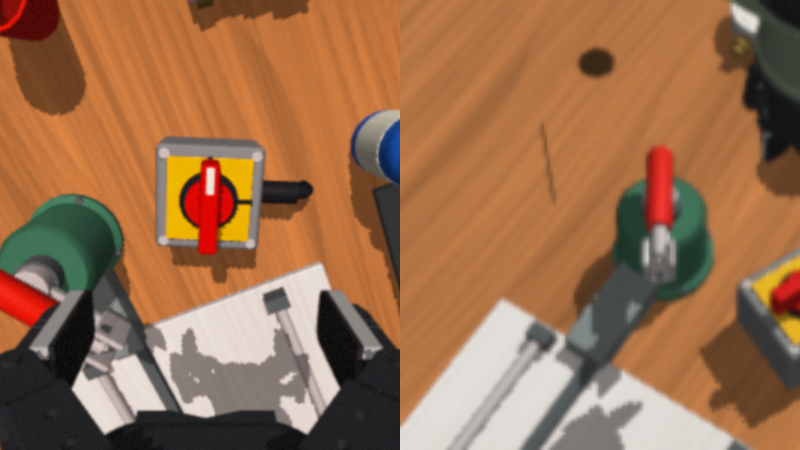

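Request:
{"method": "play_rows", "body": {"deltas": [[0.006, 0.006, 0.06, 0, 0, 0, 0.4], [0.006, 0.006, 0.14, 0, 0, 0, 0.4], [0.006, 0.006, 0.22, 0, 0, 0, 0.4], [0.006, 0.006, 0.268, 0, 0, 0, 0.4], [0.006, 0.006, 0.268, 0, 0, 0, 0.4], [0.006, 0.006, 0.268, 0, 0, 0, 1], [0.006, 0.006, 0.268, 0, 0, 0, 1], [0.006, 0.006, 0.268, 0, 0, 0, 1], [0.006, 0.006, 0.268, 0, 0, 0, 1], [0.006, 0.006, 0.268, 0, 0, 0, 1]], "newtons": 40}}

```text
clock: 36.75
position: [0.6487, 0.0037, 0.0824]
tool_rot: [-3.141, -0.0, 1.191]
force: [-12.6, 2.2, 15.4]
grip_width: 0.0132
finger_force: 39.6
```

Run:
```python
from h import *
plan((.649,.003,.08,1.19))
```

```text
pos [0.6487 0.0037 0.0824] rot [-3.141 -0.     1.191] q [ 0.23  0.78 -0.51  1.62  0.47  0.86 -0.85] F [-12.6   2.2  15.4] w 0.0132 t 36.8
(0.649, 0.003, 0.08, 1.19) [-0.0012, 0.0011, 0.0048, -0.0001, -0.0, 0.0005] rows>=0.1
```

Request:
{"method": "play_rows", "body": {"deltas": [[0, -0.003, 0, 0, 0, 0.07, 1], [0, -0.004, 0, 0, 0, 0.14, 1], [0, -0.004, 0, 0, 0, 0.21, 1], [0, -0.004, 0, 0, 0, 0.28, 1], [0, -0.004, 0, 0, 0, 0.35, 1], [0, -0.004, 0, 0, 0, 0.42, 1], [0, -0.004, 0, 0, 0, 0.49, 1], [0, -0.004, 0, 0, 0, 0.56, 1], [0, -0.004, 0, 0, 0, 0.63, 1], [0, -0.004, 0, 0, 0, 0.7, 1]]}}

```text
clock: 37.75
position: [0.6488, 0.0033, 0.0825]
tool_rot: [-3.141, -0.004, -0.281]
force: [1.9, -3.7, 3.7]
grip_width: 0.0128
finger_force: 39.6
```

Request:
{"method": "play_rows", "body": {"deltas": [[0, 0, 0, 0, 0, 0.05, 1], [0, 0, 0, 0, 0, 0.05, 1], [0, 0, 0, 0, 0, 0.05, 1]]}}

```text
clock: 38.05
position: [0.6487, 0.0033, 0.0824]
tool_rot: [-3.141, -0.004, -0.38]
force: [2.3, -3.7, 7.9]
grip_width: 0.0131
finger_force: 39.9
```

Run:
```python
from h import *
plan((.649,.003,.08,-.38))
```

```text
pos [0.6487 0.0033 0.0824] rot [-3.141 -0.004 -0.38 ] q [-0.02  0.73 -0.11  1.64  0.11  0.77 -2.14] F [ 2.3 -3.7  7.9] w 0.0131 t 38.0
(0.649, 0.003, 0.08, -0.38) [0.0007, 0.0003, 0.0049, -0.0004, -0.0017, -0.0001] rows>=0.0
```

Request:
{"method": "play_rows", "body": {"deltas": [[0, 0, 0, 0, 0, 0, 0.6], [0, 0, 0, 0, 0, 0, 0.5], [0, 0, 0, 0, 0, 0, 0.5], [0, 0, -0.08, 0, 0, 0, 0.5], [0, 0, -0.18, 0, 0, 0, 0.5], [0, 0, -0.28, 0, 0, 0, 0.5], [0, 0, -0.38, 0, 0, 0, 0.5], [0, 0, -0.4, 0, 0, 0, 0.5], [0, 0, -0.4, 0, 0, 0, 0.5]]}}

```text
clock: 38.95
position: [0.648, 0.0041, 0.2825]
tool_rot: [-3.14, -0.003, -0.379]
force: [0.1, -1.0, -0.7]
grip_width: 0.0426
finger_force: 0.0
```

Run:
```python
from h import *
plan((.649,.003,.28,-.38))
C=cam("wrist"); im=grab_frame("wrist"); hsv=cv2.cvtColor(im,cv2.COLOR_RGB2HSV)
m=cv2.inRange(hsv,(0,190,90),(5,255,255))|cv2.inRange(hsv,(175,190,90),(180,255,255))
k,l,st,ct=cv2.connectedComponentsWithStats(m)
for i in range(1,k):
    if st[i,4]>100:
        b=plane(C,cv2.boxPoints(cv2.minAreaRect(np.argwhere(l==i)[:,::-1].astype(np.float32))),.102)[:,:2]
        e=[b[1]-b[0],b[2]-b[1]]; e=max(e,key=np.linalg.norm); print(plane(C,[ct[i]],.102)[0].round(3),"len",np.linalg.norm(e).round(3),"ang",np.arctan2(e[1],e[0]).round(2))
for n in ["scene","side"]:
    C=cam(n); im=grab_frame(n); g=cv2.cvtColor(im,cv2.COLOR_RGB2HSV)
    for x in [(.467,-.382),(.611,-.38),(.682,-.378)]:
        u,v=proj(C,(*x,.134))[0].astype(int); p=g[v-18:v+19,u-18:u+19]; 
        m=cv2.inRange(g,(0,0,185),(180,45,255)); k,l,st,ct=cv2.connectedComponentsWithStats(m[v-16:v+17,u-16:u+17]); print(n,x,(u,v),[s.tolist() for s in st[1:] if s[4]>30])
    m=cv2.inRange(g,(105,150,60),(125,255,255)); 
    q=proj(C,[(.467,-.382,.074),(.682,-.378,.074)]); print(q.round())
```

```text
pos [0.648  0.0041 0.2825] rot [-3.14e+00 -3.00e-03 -3.79e-01] q [-0.02  0.51 -0.13  1.47  0.07  1.15 -2.1 ] F [ 0.1 -1.  -0.7] w 0.0426 t 39.0
(0.649, 0.003, 0.28, -0.38) [0.0028, 0.0014, 0.0049, -0.0008, -0.0015, 0.0003] rows>=0.1
[0.651 0.004 0.102] len 0.066 ang 2.78
[0.589 0.163 0.102] len 0.084 ang -1.19
[0.481 0.021 0.102] len 0.036 ang -1.07
scene (0.467, -0.382) (np.int64(129), np.int64(327)) [[11, 3, 17, 12, 56]]
scene (0.611, -0.38) (np.int64(183), np.int64(365)) [[16, 4, 11, 9, 45]]
scene (0.682, -0.378) (np.int64(211), np.int64(385)) []
[[136. 336.]
 [214. 392.]]
side (0.467, -0.382) (np.int64(329), np.int64(110)) []
side (0.611, -0.38) (np.int64(296), np.int64(99)) [[0, 8, 9, 22, 121]]
side (0.682, -0.378) (np.int64(281), np.int64(93)) [[0, 0, 5, 33, 161], [10, 14, 14, 19, 187]]
[[328. 123.]
 [281. 106.]]
```

Run:
```python
from h import *
im=grab_frame("scene"); h=cv2.cvtColor(im,cv2.COLOR_RGB2HSV); C=cam("scene")
m=cv2.inRange(h,(0,190,90),(5,255,255))|cv2.inRange(h,(175,190,90),(180,255,255))
k,l,st,ct=cv2.connectedComponentsWithStats(m)
for i in range(1,k):
    if st[i,4]>60: print(st[i,4],(ct[i]/.64).round(),plane(C,cv2.boxPoints(cv2.minAreaRect(np.argwhere(l==i)[:,::-1].astype(np.float32))),.102)[:,:2].round(3).tolist())
s=cv2.cvtColor(grab_frame("side"),cv2.COLOR_RGB2HSV); D=cam("side")
m=cv2.inRange(s,(105,150,60),(125,255,255)); a=cv2.imread("pics/side0.png")
k,l,st,ct=cv2.connectedComponentsWithStats(m)
for i in range(1,k):
    if st[i,4]>60: print(st[i],(plane(D,cv2.boxPoints(cv2.minAreaRect(np.argwhere(l==i)[:,::-1].astype(np.float32))),.074)[:,:2]).round(3).tolist())
```

```text
66 [473. 307.] [[0.59, 0.112], [0.585, 0.153], [0.608, 0.152], [0.612, 0.112]]
197 [385. 331.] [[0.47, 0.033], [0.487, 0.045], [0.529, -0.017], [0.512, -0.028]]
256 [141. 370.] [[0.194, -0.283], [0.219, -0.227], [0.253, -0.243], [0.228, -0.297]]
163 [458. 381.] [[0.615, -0.014], [0.621, 0.02], [0.685, 0.001], [0.679, -0.031]]
[465   0  11  29  91] [[0.258, -1.486], [0.321, -1.867], [0.303, -1.864], [0.242, -1.485]]
[195 116  35  33 330] [[0.876, -0.014], [0.899, -0.235], [0.791, -0.189], [0.776, 0.021]]
[324 121  14  16  63] [[0.46, -0.331], [0.446, -0.417], [0.408, -0.387], [0.422, -0.304]]
```

The crank handle is back at its starting picture position, (385,331) against (385,330), so the crank has made exactly three turns and lies flat. The isolator bar measures about 90° round. Handing in.

```bash
python3 -c "
from workcell import *
print(job_done())"
```

```text
the job is handed in; nothing more can be done
None
```

I handed the job in at about 39 s: three beakers are standing in nests, the carriage is wound in, the crank handle is folded flat and the isolator is turned to on. My images and arm readings support each of these, but the hand-in returned no verdict.

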